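Hang up a display basket on a drop link

TASK

Set up the hanging display: open the carriage's clamp lever fully, slide the carriage until its pointer lines up with the brass mark, and close the clamp again. Then take the drop link from its parking post and hang it by its eye on the carriage's double-prong hook, put all the dropper bottles that are there into the slotted basket, and hang the loaded basket by the middle of its bail in the link's lower loop, so that everything hangs free and still.

Things in the scene. Friction and masses are not known exactly. Their poses are not given: they have to be found in the camera images.
- pointer (a point): Tip of the steel pointer that hangs from the front of the sliding carriage; moves with the carriage. The carriage (grey block 70 x 110 x 58 mm, top 235 mm above the worktop) runs on a horizontal aluminium rail between two posts; the stand is fixed to the worktop. The point's y axis is the line of the rail (carriage travel), its -x axis points to the front, along the hook; z is up. Travel 180 mm in all, stops at both ends; it drags with about 4 N and stays where it is left
- mark (a point): Tip of the upright pin of the brass clip on the scale bar below the carriage, on the front of the stand; same axes as the pointer. The carriage is at the mark when pointer and pin are in line along the rail (same place along the y axis)
- slide_post (a point): Black square post, 14 x 14 mm, standing 40 mm up from the carriage's top, to push or pull the carriage by; this point is at its centre line, 17 mm below its top. Same axes as the pointer. 73 mm along y from the clamp lever's pivot
- lever_pivot (a point): Vertical axis of the carriage's clamp lever, at the knob's mid-height
- lever_knob (a point): Centre of the upright black knob, 16 mm across and 36 mm tall, at the end of the flat clamp lever, 65 mm from its pivot; free for 25 mm all round
- clamp (a joint): Clamp lever angle, rad: 0 locked (lever along the rail, to the robot's left), turning anticlockwise seen from above (knob swings towards the front) to 1.2 fully unlocked (stop). Turns with about 1.3 N at the knob, stays where it is left. The clamp must be fully open before the carriage is moved
- hook_seat (a point): Seat of the carriage's double-prong hook: the place where the centre of the link's eye bar rests. Two round prongs 7 mm thick, 12 mm apart (19 mm over all), reach 135 mm forward from the carriage's centre to here at about 287 mm height; 22 mm in front of the seat they end in tips that rise 14 mm above the seat's bottom (11 mm above this point), and behind the seat they rise by 12 mm. Same axes as the pointer: -x is out over the tips
- link_tab (a point): Drop link, a steel hanger 182 mm tall, 120 g: this point is at the centre of its flat top tab (20 mm along y, 8 mm along x, 44 mm tall; top 18 mm above the point), by which it is carried. Axes: z up when it hangs, y along the eye bar, -x the side to which the lower loop is open.
- link_eye (a point): Centre of the top bar (6 mm round) of the link's eye, 26 mm below link_tab. The eye is a rectangular ring, 28 mm wide (y) and 42 mm high inside, below this bar; the prongs go through it along x. The link starts on a parking hook with like prongs, tips towards the link's -x: lift it 16 to 30 mm (best 24: the eye must clear the tips, its lower bar must stay below the prongs), then move it out along its -x
- link_loop (a point): The place in the link's lower loop where the centre of a hung 6 mm bar rests, 127 mm below link_eye. The loop is an upturned J of 8 mm bar in the link's x-z plane, 20 mm clear inside, its shank at +x and its free tip 17 mm away at -x, rising 19 mm above this point
- basket_floor (a point): White slotted basket, 125 mm (x) x 85 mm (y) x 62 mm tall, inside 116 x 78 mm: centre of its inner floor, 2 mm above its underside; x along its long side, z up. A stiff steel wire bail (6 mm) rises from the two short sides and runs as a straight bar along x above the middle at 98 mm above this floor, with a peak in the middle. The loose basket stands on the worktop and weighs 130 g empty
- bail_peak (a point): Middle of the bail's peak, 110 mm above the basket floor: the centred place to hang the basket by (the wire falls off 12 mm within 16 mm to each side along x, so a hook under it centres itself)
- ear_a (a point): Centre of the black grip at the bail's end, on the basket's +x side, 77 mm from the middle and 98 mm above the basket floor; a block 28 mm long (x), 9 mm thick (y), 16 mm tall. The basket may be carried by one grip
- ear_b (a point): The same grip at the other end, on the basket's -x side
- bottle_1 (a point): Loose white dropper bottle 1, 27 mm across, 85 mm tall, 35 g, centre half-way up; its body is 56 mm tall, above it a cap 16 to 18 mm across narrows upwards. z is its own upward axis. May be absent
- bottle_2 (a point): Loose white dropper bottle 2, 27 mm across, 76 mm tall, 35 g, centre half-way up; its body is 50 mm tall, above it a cap 16 to 18 mm across narrows upwards. z is its own upward axis. May be absent
- bottle_3 (a point): Loose white dropper bottle 3, 24 mm across, 70 mm tall, 35 g, centre half-way up; its body is 46 mm tall, above it a cap 16 to 18 mm across narrows upwards. z is its own upward axis. May be absent
- basket: The basket as a body (origin at the centre of its underside)
There are look-alikes about, which are no part of the job. What is shaped like the part that bears bottle_2 but blue or orange is not meant.

How it is judged:
By the outcome, as a careful person would: the job done as asked, in the order asked, and still so for the second after the job is handed in, with the robot touching nothing.
Of dropper_1, dropper_2, dropper_3 only 1 to 3 are there at a start; the rules pass over those that are not, and their reading is None.
At some moment in a run one of basket may be knocked a few centimetres aside while the robot is not near it.
It also fails if it takes over 210 s, if anything falls off the work surface, if the arm or the gripper's body presses on something with over 40 N, if the wrist force passes 120 N, or if a joint passes its speed limit or range.

ROBOT

A 7-joint arm with a two-finger parallel gripper is mounted at the origin on the work surface; the furniture and walls round the work are solid. World frame = base frame: x ahead of the robot, y to its left, z up, the work surface at z = 0. Lengths are in m, angles in rad, forces in N, time in s.
With the tool pointing down it reaches from about 0.35 to 0.9 m from the base axis. Payload 8.1 kg.
Tool frame: the origin (TCP) lies midway between the tips of the shut fingers; the grasp point (between the pads) lies 19 mm behind it; z points along the fingers, y is the line along which they close (so a half turn about z gives the same grasp; the last joint's range is limited). The gripper opens to 92 mm and grips with 3 to 60 N. Pads are 19 mm wide; open, the fingers measure 130 mm over their backs; the gripper's body (75 mm by 190 mm) begins 47 mm behind the grasp point.
Start: joints at [-1.298, 0.434, 0.025, 1.573, -0.012, 1.134, -0.075], TCP at [0.229, 0.581, 0.227] pointing down, gripper open.
Joint ranges: [-2.62, 2.62], [-0.44, 2.09], [-1.27, 1.32], [0.08, 2.57], [-1.32, 4.46], [0.12, 2], [-2.74, 2.74]. Speed limits (rad/s): [2.22, 2.22, 3.01, 3.01, 3.14, 3.14, 3.14].

INTERFACE

Orientations are given as a rotation vector (axis times angle).
In Python, from cell import observe, get_image, camera_model, sign_off, recognise, silhouettes gives the robot as it stands.
- The arm moves only by the tool apply_moves, never from a script. Its argument "motion" is a list of rows, each an object of numbers: "x", "y", "z": the shift along the world's x, y, z in cm; "yaw": the turn about the world's z in degrees; "hand": the opening, from -1 (shut) to 1 (fully open), so that 0 is half open. In form: [{"x": .., "y": .., "z": .., "yaw": .., "hand": ..}, ...]. A call has 1 to 10 rows; each row is the pose to reach, as a shift and turn from the pose commanded when the call began; what a row does not reach only later rows make up. A row lasts 1/8 s, in which the tool goes at most 62.5 mm and 10.7 degrees, less where a joint would pass 70% of its speed; a pose out of reach is approached as far as the arm can. A call with a gripper value outside its range is refused whole. The fingers move at their own pace and stop on an object; "newtons" is the grip in N (left out, the last holds). Time passes only in rows, so rows that repeat a pose let the fingers close. It gives the time, the measured TCP pose, the force, the opening and the grip force at its end, in the units of the state.
- observe(): the state, without advancing time (a new reading comes with each control period).
- get_image(name): name is "side" or "top"; returns the picture (400x640x3 uint8, blue, green, red); there is no depth.
- camera_model(name): a dict with "camera_matrix" (3x3 intrinsics, pixels), "T" (4x4, takes a point from camera to world coordinates). Camera axes: x right, y up, looking along -z (the intrinsics and any distortion apply to the point x, -y, -z); pixel columns grow to the right and rows downward; lengths in m; the calibration is good to about 2 mm. A picture is of the moment at which its call begins. camera_model takes no time and is no camera call.
- sign_off(): hands the job in; it is judged then, once.
Trained networks look in the newest picture that a camera, given by its name, has taken for a name from the list of things; names that differ only in an ending like _2 or _b are one class to them, and where a whole thing is asked for, a point or a joint stands for the part that bears it (a point fixed in the world has none). Each returns a list of dicts, best first, with "p" (0 to 1); they miss things now and then, are a little off and sometimes report something else, mostly with a low value. They report only what shows in the picture. A call takes as long as a camera call. They do not tell look-alikes from the thing itself.
- recognise(query, camera): "rect" ([left, top, right, bottom] in pixels, round what is visible of it).
- silhouettes(query, camera): "mask" (400x640 bool, what is visible of it) and "rect" ([left, top, right, bottom] in pixels, round what is visible of it).
The state is a dict: "clock": time; "joints": joint angles; "dq": joint speeds; "joint_efforts": joint torques, N m; "position": TCP position; "ee_rot": TCP orientation; "force": force on the tool from outside, world axes, zero at the start; "ft_torque": the same for the moment, N m; "width": opening from 0.0 (shut) to 1.0 (fully open); "gripper_force": force on a finger pad.
Only numpy, scipy, OpenCV 4.12 (cv2) and the standard library are available. Lean on these libraries where they do the work, as an engineer would, in place of code of your own. Each camera call takes 0.05 s, during which the arm holds its last target. There are 200 camera calls.

## Working session

There is one attempt and no reset: what is moved stays moved. The work goes in short steps, Python scripts to look and compute and a tool call to move; the robot and the scene stay as the last step left them, time stands still between calls to the robot, and variables do not carry over. Pictures are saved under pics/ and viewed, at most 14 in all, crops included, and the job is handed in when it is done.

Besides the shell and the picture viewer there is one more tool, called after "Emit:" as name([rows], argument=value, ...), one row to a line, values as JSON. apply_moves: Moves the arm, as the interface text tells. Its arguments: {"type":"object","properties":{"motion":{"type":"array","items":{"type":"object","properties":{"x":{"type":"number"},"y":{"type":"number"},"z":{"type":"number"},"yaw":{"type":"number"},"hand":{"type":"number"}}}},"newtons":{"type":"number"}},"required":["motion"]}

```bash
ls; mkdir -p pics
python3 - <<'E'
from cell import *
import cv2,numpy as np
for n in("side","top"):
    cv2.imwrite(f"pics/{n}0.png",get_image(n))
    m=camera_model(n);print(n,{k:(np.round(v,4).tolist() if hasattr(v,'shape') or isinstance(v,list) else v) for k,v in m.items()})
print(observe())
E
```

```text
pics
side {'camera_matrix': [[412.915, 0.0, 322.9215], [0.0, 412.915, 196.762], [0.0, 0.0, 1.0]], 'T': [[0.8712, 0.2801, -0.4031, 0.0376], [-0.4908, 0.5069, -0.7086, -0.8316], [0.0059, 0.8152, 0.5791, 0.9055], [0.0, 0.0, 0.0, 1.0]]}
top {'camera_matrix': [[394.532, 0.0, 323.7619], [0.0, 394.532, 202.898], [0.0, 0.0, 1.0]], 'T': [[0.0299, 0.9866, -0.1603, 0.3254], [-0.9995, 0.0308, 0.0031, 0.0054], [0.008, 0.1601, 0.9871, 1.5125], [0.0, 0.0, 0.0, 1.0]]}
{'clock': 0.1, 'joints': array([-1.29757272,  0.43514241,  0.02493576,  1.57399392, -0.01155106,
        1.13400454, -0.07508112]), 'dq': array([-0.00092109, -0.00262078, -0.00011328, -0.00076157, -0.00026701,
        0.00043767,  0.00180266]), 'joint_efforts': array([ 2.95067526e-03, -6.69129968e+01,  9.87930112e-01, -3.15145898e+01,
       -6.05727104e-02,  3.72485281e-02,  8.61478816e-05]), 'position': array([0.22927604, 0.5809381 , 0.22603451]), 'ee_rot': array([-5.86846824e-01, -3.08618454e+00,  2.19950337e-03]), 'force': array([ 0.42719579,  0.35282805, -0.90275001]), 'ft_torque': array([ 0.02407198, -0.01509112,  0.00448147]), 'gripper_force': 0.0, 'width': 1.000889755494759}
```

View pics/side0.png

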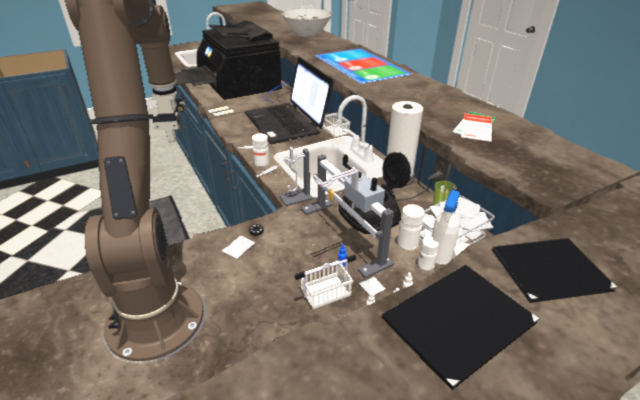

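View pics/top0.png

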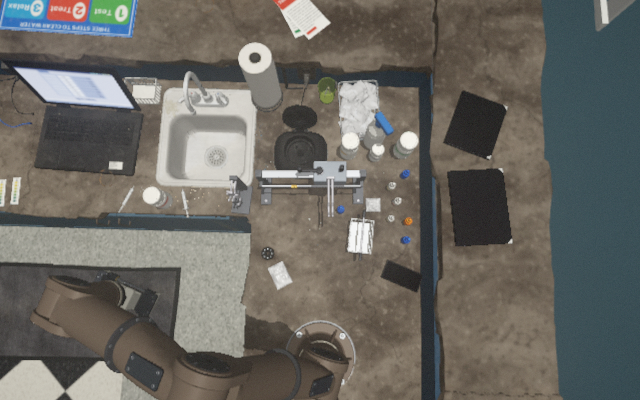

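Side view: rail stand centre (~350,200), carriage (365,190), basket (328,285). Top view: carriage (330,172), hook prongs (331,200), basket (360,237), small bottles (391,186), (397,201), (391,218), blue and orange look-alikes (405,174), (340,210), (408,221), (405,240), and the parking post with link (238,192).

```bash
cat > h.py <<'E'
from cell import *
import cv2,numpy as np
CM={n:camera_model(n) for n in("side","top")}
def ray(n,uv):
    K=CM[n]["camera_matrix"];T=np.array(CM[n]["T"]);K=np.array(K)
    d=np.linalg.inv(K)@[uv[0],uv[1],1.];d=T[:3,:3]@[d[0],-d[1],-d[2]]
    return T[:3,3],d/np.linalg.norm(d)
def atz(n,uv,z):
    o,d=ray(n,uv);return o+d*(z-o[2])/d[2]
def proj(n,p):
    T=np.array(CM[n]["T"]);c=T[:3,:3].T@(np.asarray(p,float)-T[:3,3])
    q=np.array(CM[n]["camera_matrix"])@[c[0],-c[1],-c[2]];return q[:2]/q[2]
def tri(a,b):  # a side uv, b top uv
    o1,d1=ray("side",a);o2,d2=ray("top",b)
    s=np.linalg.lstsq(np.c_[d1,-d2],o2-o1,rcond=None)[0]
    p,q=o1+s[0]*d1,o2+s[1]*d2;return (p+q)/2,np.linalg.norm(p-q)
def crop(n,box,f,name,img=None):
    im=get_image(n) if img is None else img
    l,t,r,b=box;cv2.imwrite("pics/"+name,cv2.resize(im[t:b,l:r],None,fx=f,fy=f,interpolation=cv2.INTER_CUBIC))
E
python3 - <<'E'
from h import *
for q in["bottle_1","bottle_2","bottle_3","slide_post","lever_knob","lever_pivot","pointer","mark","hook_seat","link_tab","link_eye","link_loop","basket","bail_peak","ear_a"]:
    for n in("side","top"):
        try:
            r=recognise(q,n)
            print(q,n,[(round(x["p"],2),np.round(x["rect"]).astype(int).tolist()) for x in r if x["p"]>.15])
        except Exception as e: print(q,n,"ERR",e)
crop("side",(270,140,470,310),4,"side1.png")
crop("top",(220,150,420,270),4,"top1.png")
E
```

```text
bottle_1 side [(0.55, [366, 298, 372, 304]), (0.39, [402, 272, 411, 286]), (0.38, [296, 256, 355, 308])]
bottle_1 top [(0.64, [400, 234, 408, 244]), (0.62, [385, 216, 392, 223]), (0.61, [338, 205, 344, 211]), (0.5, [393, 197, 398, 204]), (0.43, [402, 171, 409, 179]), (0.41, [388, 182, 397, 189])]
bottle_2 side [(0.55, [366, 298, 372, 304]), (0.39, [402, 272, 411, 286]), (0.38, [296, 256, 355, 308])]
bottle_2 top [(0.64, [400, 234, 408, 244]), (0.62, [385, 216, 392, 223]), (0.61, [338, 205, 344, 211]), (0.5, [393, 197, 398, 204]), (0.43, [402, 171, 409, 179]), (0.41, [388, 182, 397, 189])]
bottle_3 side [(0.55, [366, 298, 372, 304]), (0.39, [402, 272, 411, 286]), (0.38, [296, 256, 355, 308])]
bottle_3 top [(0.64, [400, 234, 408, 244]), (0.62, [385, 216, 392, 223]), (0.61, [338, 205, 344, 211]), (0.5, [393, 197, 398, 204]), (0.43, [402, 171, 409, 179]), (0.41, [388, 182, 397, 189])]
slide_post side []
slide_post top [(0.59, [295, 161, 343, 216])]
lever_knob side []
lever_knob top [(0.45, [297, 165, 323, 175])]
lever_pivot side [(0.65, [342, 157, 360, 178])]
lever_pivot top []
pointer side [(0.88, [319, 156, 384, 212])]
pointer top [(0.74, [296, 162, 343, 215])]
mark side [(0.48, [328, 189, 332, 195])]
mark top []
hook_seat side [(0.59, [318, 154, 383, 212]), (0.36, [296, 256, 356, 308])]
hook_seat top [(0.8, [296, 159, 348, 219])]
link_tab side [(0.46, [289, 148, 297, 191]), (0.32, [342, 156, 360, 177])]
link_tab top [(0.68, [345, 213, 375, 262]), (0.45, [228, 190, 240, 201])]
link_eye side [(0.67, [287, 151, 296, 189])]
link_eye top [(0.57, [227, 188, 240, 201])]
link_loop side [(0.45, [288, 145, 295, 191])]
link_loop top [(0.53, [225, 192, 240, 204])]
basket side [(0.9, [297, 257, 357, 306])]
basket top [(0.62, [347, 211, 374, 257])]
bail_peak side [(0.93, [295, 256, 355, 307])]
bail_peak top []
ear_a side [(0.85, [296, 256, 356, 310])]
ear_a top [(0.57, [347, 212, 375, 256])]
```

View pics/side1.png

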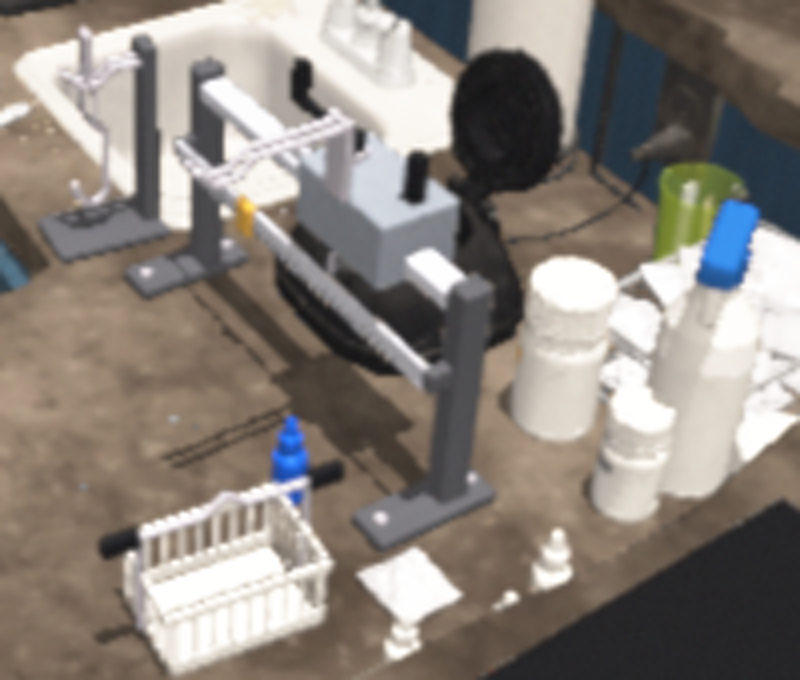

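View pics/top1.png

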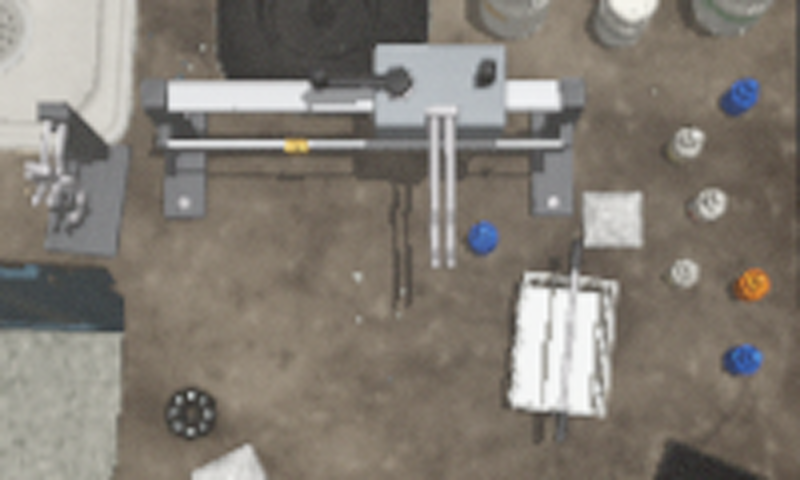

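Three white bottles in the top view, at (392,185), (397,201) and (391,218); the blue ones at (405,174), (341,209), (405,240) and the orange one at (408,221) are look-alikes. Next, one enlarged composite for the link, carriage, mark and basket.

Run:
```python
from h import *
s=get_image("side");t=get_image("top")
def c(im,x,y,w,h,f):return cv2.resize(im[y:y+h,x:x+w],None,fx=f,fy=f,interpolation=cv2.INTER_CUBIC)
a=np.hstack([c(s,280,140,40,75,8)[:600//2*2], c(s,318,150,60,75,8)])
a=cv2.resize(a,(800,600)) if a.shape[1]!=800 else a
cv2.imwrite("pics/cA.png",a)
b=np.vstack([c(t,222,172,40,30,10).repeat(1,0)])
top=np.hstack([c(t,222,172,40,30,10),c(t,340,208,40,30,10)])
bot=c(t,285,160,80,30,10)
cv2.imwrite("pics/cB.png",np.vstack([top,bot]))
print(a.shape)
```

```text
(600, 800, 3)
```

View pics/cA.png

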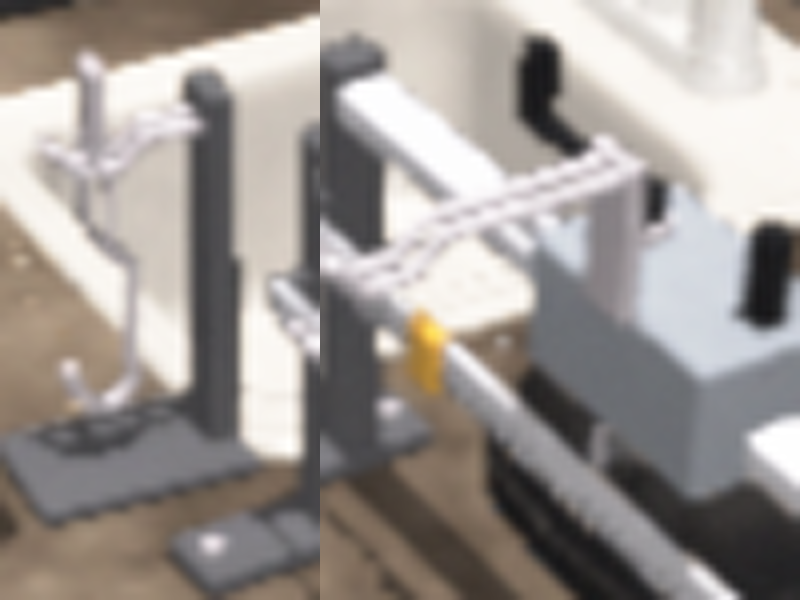

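View pics/cB.png

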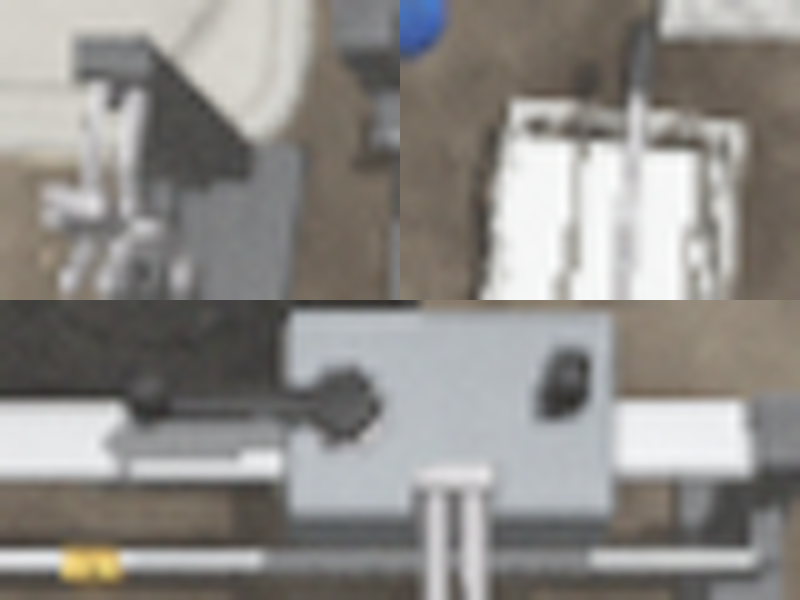

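Run:
```python
from h import *
np.set_printoptions(precision=4,suppress=True)
for k,a,b in[("tabtop",(291.2,146.9),(229.5,192.2)),("knobtop",(345.5,155),(300,168.5)),("posttop",(374.25,178.5),(342,166)),("mark",(331.5,190),(294.3,186.5)),("parkposttop",(305.7,149.5),(233.2,177.5))]:
    print(k,*tri(a,b))
print("posttop z.275",atz("side",(374.25,178.5),.275),atz("top",(342,166),.275))
print("postbase z.235",atz("side",(373.6,190),.235),atz("top",(340,170.5),.235))
print("pivot top",atz("top",(319.5,170.5),.245))
print("carr corners",[atz("top",p,.235) for p in((313.5,161.2),(346,161.2),(346.5,181.5),(313.5,181.5))])
print("side carr front corner",atz("side",(365,197.5),.235), atz("side",(345,180),.235))
# bar ends top
print("bar",[atz("top",p,.15) for p in((261.5,187),(361,185.7))])
print("rail",[atz("top",p,.206) for p in((262,174.5),(360,173.5))])
print("prongs",[atz("top",p,.29) for p in((328.8,180),(333,180),(327.5,216),(332.5,216))])
for q,p in(("A",(391.75,185.5)),("B",(397.5,201)),("C",(391.25,218))):
    print(q,[atz("top",p,z) for z in(.07,.085)])
```

```text
tabtop [0.562  0.315  0.2225] 0.001870662469733208
knobtop [0.6333 0.0805 0.288 ] 0.000751713328474699
posttop [ 0.6477 -0.0531  0.2752] 0.0023576806576691596
mark [0.6015 0.1059 0.1553] 0.0016009847345270153
parkposttop [0.6167 0.3117 0.1995] 0.00046592031914265657
posttop z.275 [ 0.6466 -0.0526  0.275 ] [ 0.6488 -0.0537  0.275 ]
postbase z.235 [ 0.6483 -0.0524  0.235 ] [ 0.6436 -0.0493  0.235 ]
pivot top [0.639  0.0188 0.245 ]
carr corners [array([0.6727, 0.0399, 0.235 ]), array([ 0.6761, -0.0685,  0.235 ]), array([ 0.6069, -0.0716,  0.235 ]), array([0.6035, 0.0375, 0.235 ])]
side carr front corner [ 0.6057 -0.0712  0.235 ] [0.6041 0.0321 0.235 ]
bar [array([0.5964, 0.2218, 0.15  ]), array([ 0.6121, -0.1282,  0.15  ])]
rail [array([0.6285, 0.2136, 0.206 ]), array([ 0.6426, -0.1187,  0.206 ])]
prongs [array([ 0.5979, -0.0121,  0.29  ]), array([ 0.5983, -0.0254,  0.29  ]), array([ 0.4828, -0.0113,  0.29  ]), array([ 0.4833, -0.0269,  0.29  ])]
A [array([ 0.6334, -0.251 ,  0.07  ]), array([ 0.6302, -0.2483,  0.085 ])]
B [array([ 0.5753, -0.2725,  0.07  ]), array([ 0.5727, -0.2696,  0.085 ])]
C [array([ 0.511 , -0.2494,  0.07  ]), array([ 0.5091, -0.2468,  0.085 ])]
```

cA/cB show: knob top at side (345.5,155) / top (300,168.5), lever along the rail (locked); slide post top (374,178.5) / (342,166); brass clip (331.5,190) / (294,186.5); pointer tip about side (353,208.5); link tab top (291,147) / (229.5,192). The sizes agree with the text (post top z 0.275).

Run:
```python
from h import *
np.set_printoptions(precision=4,suppress=True)
o,d=ray("side",(353,208.5))
for x in(.60,.605,.61): s=(x-o[0])/d[0];print("pointer",o+s*d)
o,d=ray("side",(331.5,190))
for x in(.60,.605,.61): s=(x-o[0])/d[0];print("mark",o+s*d)
for n,a,b in[("A",(409.2,273),(391.75,185.5)),("B",(398,288),(397.5,201)),("C",(370.7,295.5),(391.25,218))]:
    print(n,*tri(a,b))
print("wall",[atz("top",(431,v),.0) for v in(180,220)],[atz("top",(431,v),.25) for v in(180,220)])
# ears top view (crop top1: 220+u/4,150+v/4), grip z ~.1
print("ears",atz("top",(220+577/4,150+252/4),.1),atz("top",(220+560/4,150+428/4),.1))
print("ears side",[atz("side",p,.1) for p in((270+325/4,140+475/4),(270+118/4,140+543/4))])
print("peak",atz("side",(270+228/4,140+500/4),.115))
print("basket rim",[atz("top",(220+u/4,150+v/4),.062) for u,v in((525,272),(618,282),(605,415),(508,408))])
# link tab ends & prongs
print("tab ends",[atz("top",p,.2225) for p in((226.5,192.7),(232.5,192.5))])
print("park prongs",[atz("top",p,.19) for p in((231.8,181),(235,181),(231.2,190),(234.5,192))])
print("park base",[atz("top",(220+u/4,150+v/4),.008) for u,v in((128,147),(118,255),(48,248))])
```

```text
pointer [ 0.6    -0.0241  0.1675]
pointer [ 0.605  -0.017   0.1609]
pointer [ 0.61   -0.0098  0.1543]
mark [0.6    0.1018 0.1584]
mark [0.605  0.1101 0.1518]
mark [0.61   0.1184 0.1451]
A [ 0.635  -0.2513  0.0829] 0.009868796611978217
B [ 0.5792 -0.2743  0.0753] 0.010915533878851994
C [ 0.5134 -0.2517  0.0609] 0.0027759186347425255
wall [array([ 0.6753, -0.4177,  0.    ]), array([ 0.517 , -0.4156,  0.    ])] [array([ 0.6174, -0.3478,  0.25  ]), array([ 0.4853, -0.346 ,  0.25  ])]
ears [ 0.5223 -0.1464  0.1   ] [ 0.3643 -0.1334  0.1   ]
ears side [array([ 0.5211, -0.1436,  0.1   ]), array([ 0.3663, -0.1311,  0.1   ])]
peak [ 0.4423 -0.1449  0.115 ]
basket rim [array([ 0.5075, -0.1025,  0.062 ]), array([ 0.5008, -0.1888,  0.062 ]), array([ 0.3783, -0.178 ,  0.062 ]), array([ 0.382 , -0.0894,  0.062 ])]
tab ends [array([0.5591, 0.3252, 0.2225]), array([0.5604, 0.3054, 0.2225])]
park prongs [array([0.6062, 0.318 , 0.19  ]), array([0.6065, 0.3071, 0.19  ]), array([0.5748, 0.3179, 0.19  ]), array([0.5682, 0.3062, 0.19  ])]
park base [array([0.6245, 0.2812, 0.008 ]), array([0.5186, 0.2846, 0.008 ]), array([0.5233, 0.3521, 0.008 ])]
```

Emit:
apply_moves([
  {"x": 0,"y": 0,"z": 6,"yaw": 0,"hand": 0},
  {"x": 4,"y": -5,"z": 12,"yaw": -10,"hand": 0},
  {"x": 8,"y": -10,"z": 16,"yaw": -20,"hand": 0},
  {"x": 12,"y": -15,"z": 16,"yaw": -30,"hand": 0},
  {"x": 16,"y": -20,"z": 16,"yaw": -40,"hand": 0},
  {"x": 20,"y": -25,"z": 16,"yaw": -50,"hand": 0},
  {"x": 24,"y": -30,"z": 16,"yaw": -60,"hand": 0},
  {"x": 28,"y": -35,"z": 16,"yaw": -66,"hand": 0},
  {"x": 32,"y": -40,"z": 16,"yaw": -66,"hand": 0},
  {"x": 36,"y": -44.5,"z": 16,"yaw": -66,"hand": 0},
], newtons=15)

```text
clock: 3.05
position: [0.5646, 0.1651, 0.3871]
ee_rot: [2.173, 2.269, 0.001]
force: [0.4, 1.0, 0.1]
width: 0.501
gripper_force: 0.0
```

Emit:
apply_moves([
  {"x": 4.6,"y": -5.4,"z": 0,"hand": 0},
  {"x": 4.6,"y": -5.4,"z": -4,"hand": 0},
  {"x": 4.6,"y": -5.4,"z": -6,"hand": 0},
  {"x": 4.6,"y": -5.4,"z": -6,"hand": 0},
  {"x": 4.6,"y": -5.4,"z": -6,"hand": 0},
])

```text
schema error: expected keys x, y, z, yaw, hand
```

Run:
```python
from h import *
print(observe()["position"])
def c(im,x,y,w,h,f):return cv2.resize(im[y:y+h,x:x+w],None,fx=f,fy=f,interpolation=cv2.INTER_CUBIC)
cv2.imwrite("pics/k1.png",np.hstack([c(get_image("side"),320,130,60,90,6),c(get_image("top"),280,145,70,90,6)]))
```

```text
[0.56457219 0.16512739 0.3870875 ]
```

View pics/k1.png

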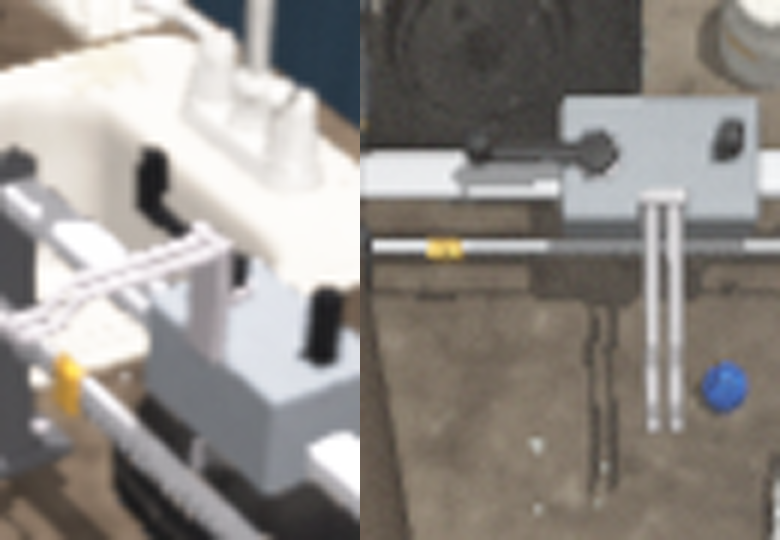

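The view is unchanged: knob at side (345,157) and top (300,169). The move was refused because every key is needed in each row.

Emit:
apply_moves([
  {"x": 4.6,"y": -5.4,"z": 0,"yaw": 0,"hand": 0},
  {"x": 4.6,"y": -5.4,"z": -4,"yaw": 0,"hand": 0},
  {"x": 4.6,"y": -5.4,"z": -8,"yaw": 0,"hand": 0},
  {"x": 4.6,"y": -5.4,"z": -8,"yaw": 0,"hand": 0},
  {"x": 4.6,"y": -5.4,"z": -8,"yaw": 0,"hand": 0},
])

```text
clock: 3.78
position: [0.6102, 0.113, 0.3084]
ee_rot: [2.172, 2.269, 0.002]
force: [0.3, 0.5, -0.2]
width: 0.501
gripper_force: 0.0
```

Run:
```python
from h import *
print(observe()["position"])
def c(im,x,y,w,h,f):return cv2.resize(im[y:y+h,x:x+w],None,fx=f,fy=f,interpolation=cv2.INTER_CUBIC)
cv2.imwrite("pics/k2.png",np.hstack([c(get_image("side"),310,110,70,100,6),c(get_image("top"),290,150,60,100,6)]))
```

```text
[0.61019329 0.11300915 0.30838232]
```

View pics/k2.png

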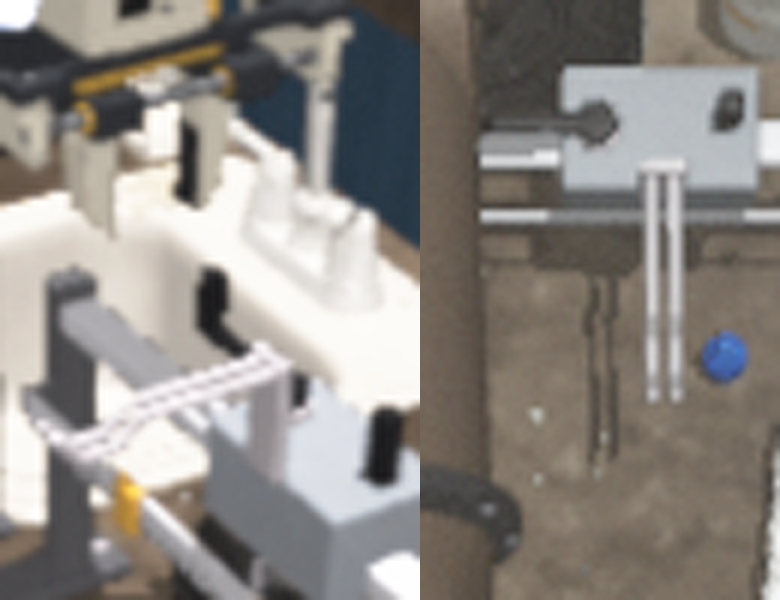

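Emit:
apply_moves([
  {"x": 2.5,"y": -3.1,"z": 0,"yaw": 0,"hand": 0},
  {"x": 2.5,"y": -3.1,"z": 0,"yaw": 0,"hand": 0},
  {"x": 2.5,"y": -3.1,"z": -2.5,"yaw": 0,"hand": 0},
  {"x": 2.5,"y": -3.1,"z": -4.8,"yaw": 0,"hand": 0},
  {"x": 2.5,"y": -3.1,"z": -4.8,"yaw": 0,"hand": 0},
  {"x": 2.5,"y": -3.1,"z": -4.8,"yaw": 0,"hand": -1},
  {"x": 2.5,"y": -3.1,"z": -4.8,"yaw": 0,"hand": -1},
  {"x": 2.5,"y": -3.1,"z": -4.8,"yaw": 0,"hand": -1},
  {"x": 2.5,"y": -3.1,"z": -4.8,"yaw": 0,"hand": -1},
], newtons=10)

```text
clock: 5.0
position: [0.6349, 0.0817, 0.2593]
ee_rot: [2.173, 2.268, 0.001]
force: [-0.3, 0.9, 2.3]
width: 0.17
gripper_force: 10.0
```

Emit:
apply_moves([
  {"x": -1.3,"y": -0.2,"z": 0,"yaw": 0,"hand": -1},
  {"x": -2.5,"y": -0.6,"z": 0,"yaw": 0,"hand": -1},
  {"x": -3.6,"y": -1.3,"z": 0,"yaw": 0,"hand": -1},
  {"x": -4.6,"y": -2.15,"z": 0,"yaw": 0,"hand": -1},
  {"x": -5.3,"y": -3.2,"z": 0,"yaw": 0,"hand": -1},
  {"x": -5.9,"y": -4.4,"z": 0,"yaw": 0,"hand": -1},
  {"x": -6.0,"y": -4.7,"z": 0,"yaw": 0,"hand": -1},
  {"x": -6.0,"y": -4.7,"z": 0,"yaw": 0,"hand": -1},
])

```text
clock: 6.0
position: [0.5776, 0.0337, 0.2591]
ee_rot: [2.171, 2.264, 0.006]
force: [16.5, 1.9, -5.7]
width: 0.175
gripper_force: 10.0
```

Emit:
apply_moves([
  {"x": 0.2,"y": -0.4,"z": 0,"yaw": 0,"hand": -1},
  {"x": 0.2,"y": -0.4,"z": 0,"yaw": 0,"hand": -1},
  {"x": 0.2,"y": -0.4,"z": 0,"yaw": 0,"hand": -1},
])

```text
clock: 6.38
position: [0.5778, 0.03, 0.259]
ee_rot: [2.173, 2.267, 0.003]
force: [7.9, 3.8, 1.1]
width: 0.172
gripper_force: 10.0
```

Emit:
apply_moves([
  {"x": 0,"y": 0,"z": 0,"yaw": 0,"hand": 0},
  {"x": 0,"y": 0,"z": 0,"yaw": 0,"hand": 0},
  {"x": 0,"y": 0,"z": 4,"yaw": 0,"hand": 0},
  {"x": 0,"y": 0,"z": 9,"yaw": 0,"hand": 0},
  {"x": 2,"y": -3,"z": 10,"yaw": 10,"hand": 0},
  {"x": 4,"y": -6,"z": 10,"yaw": 20,"hand": 0},
  {"x": 6.9,"y": -8.3,"z": 10,"yaw": 30,"hand": 0},
  {"x": 6.9,"y": -8.3,"z": 10,"yaw": 40,"hand": 0},
  {"x": 6.9,"y": -8.3,"z": 10,"yaw": 50,"hand": 0},
  {"x": 6.9,"y": -8.3,"z": 10,"yaw": 60,"hand": 0},
])

```text
clock: 7.62
position: [0.6448, -0.0532, 0.3579]
ee_rot: [-0.74, -3.051, 0.002]
force: [0.6, 0.1, -0.0]
width: 0.503
gripper_force: 0.0
```

Run:
```python
from h import *
o=observe();print(o["position"],o["joints"])
def c(im,x,y,w,h,f):return cv2.resize(im[y:y+h,x:x+w],None,fx=f,fy=f,interpolation=cv2.INTER_CUBIC)
cv2.imwrite("pics/k3.png",np.hstack([c(get_image("side"),310,130,70,100,6),c(get_image("top"),290,150,60,100,6)]))
```

```text
[ 0.64478833 -0.0531879   0.35786192] [-0.21629611  0.4127479   0.34011365  1.31376739 -0.13470421  1.43991622
  1.21007425]
```

View pics/k3.png

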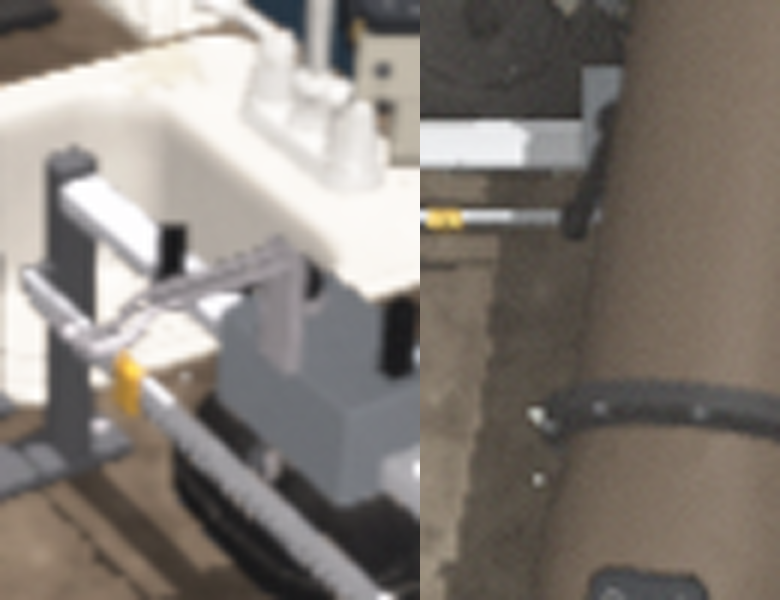

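Lever is open (knob now at top (316,186)); the carriage crept ~5 mm to −y when the open stop was pushed. Next, grip the slide post.

Emit:
apply_moves([
  {"x": 0.2,"y": -0.3,"z": 0,"yaw": 10,"hand": 0},
  {"x": 0.2,"y": -0.3,"z": 0,"yaw": 20,"hand": 0},
  {"x": 0.2,"y": -0.3,"z": 0,"yaw": 30,"hand": 0},
  {"x": 0.2,"y": -0.3,"z": -4,"yaw": 30,"hand": 0},
  {"x": 0.2,"y": -0.3,"z": -8,"yaw": 30,"hand": 0},
  {"x": 0.2,"y": -0.3,"z": -10.8,"yaw": 30,"hand": 0},
  {"x": 0.2,"y": -0.3,"z": -10.8,"yaw": 30,"hand": -1},
  {"x": 0.2,"y": -0.3,"z": -10.8,"yaw": 30,"hand": -1},
  {"x": 0.2,"y": -0.3,"z": -10.8,"yaw": 30,"hand": -1},
  {"x": 0.2,"y": -0.3,"z": -10.8,"yaw": 30,"hand": -1},
], newtons=20)

```text
clock: 8.98
position: [0.6484, -0.0568, 0.2522]
ee_rot: [-0.065, 3.138, -0.002]
force: [0.6, -4.6, 2.9]
width: 0.15
gripper_force: 20.0
```

Emit:
apply_moves([
  {"x": -0.05,"y": 1.2,"z": 0,"yaw": 0,"hand": -1},
  {"x": -0.1,"y": 2.4,"z": 0,"yaw": 0,"hand": -1},
  {"x": -0.15,"y": 3.6,"z": 0,"yaw": 0,"hand": -1},
  {"x": -0.2,"y": 4.8,"z": 0,"yaw": 0,"hand": -1},
  {"x": -0.25,"y": 6.0,"z": 0,"yaw": 0,"hand": -1},
  {"x": -0.3,"y": 7.2,"z": 0,"yaw": 0,"hand": -1},
  {"x": -0.35,"y": 8.4,"z": 0,"yaw": 0,"hand": -1},
  {"x": -0.4,"y": 9.6,"z": 0,"yaw": 0,"hand": -1},
  {"x": -0.46,"y": 10.8,"z": 0,"yaw": 0,"hand": -1},
  {"x": -0.5,"y": 12.0,"z": 0,"yaw": 0,"hand": -1},
])

```text
clock: 10.22
position: [0.6443, 0.0634, 0.2522]
ee_rot: [-0.064, 3.137, -0.002]
force: [5.0, -5.5, 1.2]
width: 0.152
gripper_force: 20.0
```

Emit:
apply_moves([
  {"x": 0,"y": 0,"z": 0,"yaw": 0,"hand": -1},
  {"x": 0,"y": 0,"z": 0,"yaw": 0,"hand": -1},
])

```text
clock: 10.48
position: [0.6442, 0.0661, 0.2522]
ee_rot: [-0.069, 3.137, 0.003]
force: [4.9, 2.1, 2.1]
width: 0.154
gripper_force: 20.0
```

Run:
```python
from h import *
o=observe();print(o["position"],o["force"])
def c(im,x,y,w,h,f):return cv2.resize(im[y:y+h,x:x+w],None,fx=f,fy=f,interpolation=cv2.INTER_CUBIC)
s=get_image("side");cv2.imwrite("pics/s_slide.png",s)
cv2.imwrite("pics/k4.png",c(s,305,165,50,40,16))
```

```text
[0.64424661 0.06613922 0.25219947] [4.86652172 2.09614188 2.07371542]
```

View pics/k4.png

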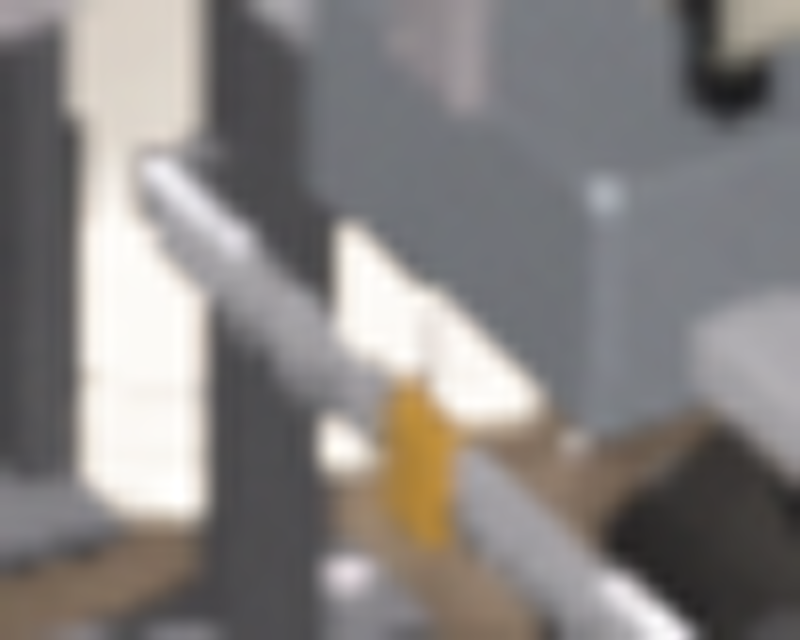

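Pointer's tip is at about side (331.8,188.5), the brass clip's top at about (330.8,188.7). They are close, but the side view gives only ~5 mm/px along the rail. I'll let go and measure with the arm out of the way.

Emit:
apply_moves([
  {"x": 0,"y": 0,"z": 0,"yaw": 0,"hand": 0},
  {"x": 0,"y": 0,"z": 0,"yaw": 0,"hand": 0},
  {"x": 0,"y": 0,"z": 5,"yaw": 0,"hand": 0},
  {"x": 0,"y": 0,"z": 10,"yaw": 0,"hand": 0},
  {"x": -3,"y": -6,"z": 12,"yaw": 0,"hand": 0},
  {"x": -6,"y": -12,"z": 12,"yaw": 0,"hand": 0},
  {"x": -9,"y": -18,"z": 12,"yaw": 0,"hand": 0},
  {"x": -12,"y": -23,"z": 12,"yaw": 0,"hand": 0},
  {"x": -15,"y": -28,"z": 12,"yaw": 0,"hand": 0},
  {"x": -16,"y": -32,"z": 12,"yaw": 0,"hand": 0},
])

```text
clock: 11.78
position: [0.4803, -0.2574, 0.3712]
ee_rot: [-0.065, 3.141, 0.001]
force: [0.3, 0.4, -0.2]
width: 0.498
gripper_force: 0.0
```

Run:
```python
from h import *
np.set_printoptions(precision=1,suppress=True,linewidth=250)
s=get_image("side");t=get_image("top");cv2.imwrite("pics/s5.png",s);cv2.imwrite("pics/t5.png",t)
def sat(im,x,y,w,h): # red-blue
    q=im[y:y+h,x:x+w].astype(int);return q[:,:,2]-q[:,:,0]
def g(im,x,y,w,h): return cv2.cvtColor(im,cv2.COLOR_BGR2GRAY)[y:y+h,x:x+w].astype(int)
print("side R-B x322 y184");print(sat(s,324,184,16,18));print("side gray");print(g(s,324,180,20,18))
print("top R-B x286 y180");print(sat(t,288,182,14,9))
print("top gray rows 158..184");print(g(t,270,164,62,1)[0],g(t,270,178,62,1)[0],g(t,270,180,62,1)[0])
print(g(t,288,182,16,9))
```

```text
side R-B x322 y184
[[ -2   4  13   5   5   5   6   9  11  12  -1  -8  -7  -8  -8  -8]
 [ -2   3  11   6   6   6   6  12  11   9  13  -2  -8  -6  -8  -8]
 [  0  -1   9   9   7   6   6  11  11   7   9  13  -2  -8  -8  -9]
 [ -2  -1   1   8  14  12   8  12  11   6   6   9  14   1  -6  -8]
 [ -1  -2  -1  -1   3  25  43  32  12   8   7   6   7  15   2  -6]
 [ -1  -1  -1   0   7  44  93  70  19   7   6   5   5   9  14   0]
 [ -1   1   1   2  22  72 123 110  60  18   8   8  11  14  23  17]
 [  3  16  14   6  26  81 124 127 102  61  38  33  31  32  32  31]
 [  5  11   9  15  29  83 118 129 128  85  45  35  36  36  36  32]
 [  4  15  10  15  36  80 113 126 122  58  15  15  29  35  35  35]
 [  2  16  24  29  49  88 115 125 118  46   3   2  14  29  35  37]
 [  0  15  30  41  60  93 115 125 117  45   3  -1   2  14  28  35]
 [  1  15  34  44  60  91 114 123 108  39   2  -1  -1   2  12  26]
 [  0  13  33  42  49  68  98 122 106  37   2  -1  -2  -2   2  11]
 [ -1   7  20  34  41  47  68 106 103  43   7  -1  -1  -3  -1   3]
 [ -1   1   4  12  28  40  46  62  63  42  22   5   0  -2  -1   0]
 [ -1   2
[... 2731 characters left out ...]
177 177 163 122 110 113 112 114 116 117 117 115 116 118 120 123 124 122 119 117 118 118 117 117]
[[ 90  92 147 204 154 101 172 193 140  98  97  91  92  89  92  91]
 [ 89  94 147 202 154  95 171 183 127  88  94  90  89  91  87  89]
 [ 92  90 145 201 152  97 175 185 127  88  90  88  89  91  87  87]
 [144 142 175 198 151 114 174 193 140 130 131 125 125 127 128 126]
 [135 133 187 197 154 123 176 194 139 122 127 121 124 128 122 125]
 [ 84  90 183 193 142 110 176 193 139  84  88  84  91  94  84  89]
 [ 75  74 182 184 127  94 174 195 137  79  74  73  71  71  70  72]
 [ 74  75 181 180 125  86 175 193 134  76  74  74  70  73  71  72]
 [ 74  73 174 190 130  78 174 196 134  77  74  70  70  75  68  71]]
```

Run:
```python
from h import *
np.set_printoptions(precision=4,suppress=True,linewidth=200)
t0=cv2.imread("pics/top0.png");t=cv2.imread("pics/t5.png")
G=lambda im:cv2.cvtColor(im,cv2.COLOR_BGR2GRAY).astype(float)
def edge(im,row,c0,c1):
    g=np.diff(G(im)[row,c0:c1]);w=np.abs(g);i=w.argmax();sl=slice(max(i-1,0),i+2)
    return c0+.5+(np.arange(len(g))[sl]*w[sl]).sum()/w[sl].sum()
ph=.0419
def s(p):return p[1]*np.cos(ph)-p[0]*np.sin(ph)
for nm,im,L,R in(("orig",t0,(306,318),(342,352)),("now",t,(272,283),(306,316))):
    for r in(162,163,164,165):
        a,b=edge(im,r,*L),edge(im,r,*R);A,B=atz("top",(a,r),.235),atz("top",(b,r),.235)
        print(nm,r,a,b,"width",B-A,"mid s",(s(A)+s(B))/2)
# mark centroid by R-B in original top
d=t0.astype(int);y=(d[:,:,2]-d[:,:,0])[180:193,285:304].clip(25)-25
v,u=np.mgrid[180:193,285:304];c=((u*y).sum()/y.sum(),(v*y).sum()/y.sum());print("mark px",c,[ (z,s(atz("top",c,z))) for z in(.14,.155)],atz("top",c,.15))
print(y.sum(0),y.sum(1))
# rail slope from the bar edges, both ends
for z in (.15,): print([atz("top",(x,edgev),z) for x,edgev in()])
print("gray cols bar",[ (x, 180+np.argmax(G(t0)[180:192,x])) for x in(265,275,285,350,355)])
```

```text
orig 162 313.25409836065575 345.7692307692308 width [ 0.0035 -0.1085  0.    ] mid s -0.04172462160580026
orig 163 313.0 345.71153846153845 width [ 0.0035 -0.1091  0.    ] mid s -0.041155579169015334
orig 164 313.14406779661016 345.6969696969697 width [ 0.0035 -0.1085  0.    ] mid s -0.041322339191430094
orig 165 313.125 343.4746835443038 width [ 0.0032 -0.1011  0.    ] mid s -0.03753574113713992
now 162 278.1949152542373 310.7 width [ 0.0035 -0.1083  0.    ] mid s 0.07520808093551279
now 163 277.87606837606836 310.85593220338984 width [ 0.0035 -0.1098  0.    ] mid s 0.07547921765911865
now 164 277.7814814814815 310.85042735042737 width [ 0.0035 -0.1101  0.    ] mid s 0.07564597609302134
now 165 277.8252032520325 310.86752136752136 width [ 0.0035 -0.1099  0.    ] mid s 0.07554496130606123
mark px (np.float64(293.6034246575342), np.float64(186.02739726027397)) [(0.14, np.float64(0.08443111366424422)), (0.155, np.float64(0.08341863694026724))] [0.6035 0.1091 0.15  ]
[  0   0   0   0   0   0 150 285 279 261 264 207  14   0   0   0   0   0   0] [  0   0   0   0  95 400 461 397  90  16   0   1   0]
[]
gray cols bar [(265, np.int64(185)), (275, np.int64(185)), (285, np.int64(185)), (350, np.int64(185)), (355, np.int64(185))]
```

Both cameras say the pointer is ~7 mm short (to −y) of the pin, so I'll re-grip and move 7 mm more.

Emit:
apply_moves([
  {"x": 2,"y": 6,"z": 0,"yaw": 0,"hand": 0},
  {"x": 5,"y": 12,"z": 0,"yaw": 0,"hand": 0},
  {"x": 9,"y": 18,"z": 0,"yaw": 0,"hand": 0},
  {"x": 13,"y": 23,"z": 0,"yaw": 0,"hand": 0},
  {"x": 15,"y": 28,"z": 0,"yaw": 0,"hand": 0},
  {"x": 16.4,"y": 32.3,"z": 0,"yaw": 0,"hand": 0},
  {"x": 16.4,"y": 32.3,"z": -3,"yaw": 0,"hand": 0},
  {"x": 16.4,"y": 32.3,"z": -6,"yaw": 0,"hand": 0},
  {"x": 16.4,"y": 32.3,"z": -7,"yaw": 0,"hand": 0},
  {"x": 16.4,"y": 32.3,"z": -7,"yaw": 0,"hand": 0},
])

```text
clock: 13.12
position: [0.6463, 0.0679, 0.3006]
ee_rot: [0.068, -3.14, -0.0]
force: [0.1, 0.4, 0.4]
width: 0.5
gripper_force: 0.0
```

Emit:
apply_moves([
  {"x": -0.2,"y": -0.1,"z": -3,"yaw": 0,"hand": 0},
  {"x": -0.2,"y": -0.1,"z": -4.8,"yaw": 0,"hand": 0},
  {"x": -0.2,"y": -0.1,"z": -4.8,"yaw": 0,"hand": 0},
  {"x": -0.2,"y": -0.1,"z": -4.8,"yaw": 0,"hand": -1},
  {"x": -0.2,"y": -0.1,"z": -4.8,"yaw": 0,"hand": -1},
  {"x": -0.2,"y": -0.1,"z": -4.8,"yaw": 0,"hand": -1},
  {"x": -0.2,"y": -0.1,"z": -4.8,"yaw": 0,"hand": -1},
])

```text
clock: 14.0
position: [0.6448, 0.0665, 0.2532]
ee_rot: [-0.067, 3.14, 0.0]
force: [-0.2, -1.0, 1.6]
width: 0.152
gripper_force: 20.0
```

Emit:
apply_moves([
  {"x": 0,"y": 0.25,"z": 0,"yaw": 0,"hand": -1},
  {"x": 0,"y": 0.5,"z": 0,"yaw": 0,"hand": -1},
  {"x": 0,"y": 0.7,"z": 0,"yaw": 0,"hand": -1},
  {"x": 0,"y": 0.7,"z": 0,"yaw": 0,"hand": -1},
  {"x": 0,"y": 0.7,"z": 0,"yaw": 0,"hand": -1},
])

```text
clock: 14.62
position: [0.6446, 0.0735, 0.2532]
ee_rot: [-0.067, 3.141, -0.0]
force: [-3.0, -3.4, 5.0]
width: 0.153
gripper_force: 20.0
```

```bash
cat > ptr.py <<'E'
from h import *
np.set_printoptions(precision=1,suppress=True,linewidth=200)
o=observe();print(o["position"],o["force"])
s=get_image("side");q=s[184:192,325:337].astype(int);print(q[:,:,2]-q[:,:,0]);print(cv2.cvtColor(s,cv2.COLOR_BGR2GRAY)[182:190,324:340])
E
python3 ptr.py
```

```text
[0.6 0.1 0.3] [-3.  -3.4  5. ]
[[  3  14   7   6   7  11  11  11  13  -2  -7  -8]
 [  3  11   8   8   8  11  11   7   9  13  -1  -7]
 [  0   8  11   9   8  12  11   8   7  10  12  -1]
 [ -1   0   8  14  14  14  12   8   8   7   9  14]
 [ -1  -2   0   4  24  54  26   9  10  10   7   9]
 [ -2  -1   0   7  43  96  69  19   8   6   6   6]
 [  1   1   1  21  71 120 107  58  19  10  10  13]
 [ 16  13   6  25  77 120 125 101  58  38  32  31]]
[[ 84 101 222 249 249 242 187 131 124 116 114 113 114 113 113 115]
 [130 112 223 249 250 248 222 210 190 134 116 113 113 113 114 115]
 [157 141 226 249 250 248 228 232 239 199 135 116 114 114 113 115]
 [160 167 229 248 249 248 228 235 248 243 201 135 115 114 114 114]
 [158 163 200 239 247 247 228 230 247 248 242 199 135 115 114 114]
 [149 155 165 194 205 231 223 231 246 248 248 242 201 137 115 115]
 [133 139 150 162 164 182 191 230 246 246 246 248 245 207 135 115]
 [121 128 144 156 151 148 161 192 235 247 249 250 250 241 188 124]]
```

Emit:
apply_moves([
  {"x": 0,"y": 0.1,"z": 0,"yaw": 0,"hand": -1},
  {"x": 0,"y": 0.1,"z": 0,"yaw": 0,"hand": -1},
  {"x": 0,"y": 0.1,"z": 0,"yaw": 0,"hand": -1},
  {"x": 0,"y": 0.1,"z": 0,"yaw": 0,"hand": 0},
  {"x": 0,"y": 0.1,"z": 0,"yaw": 0,"hand": 0},
  {"x": 0,"y": 0.1,"z": 4,"yaw": 0,"hand": 0},
  {"x": 0,"y": 0.1,"z": 9,"yaw": 0,"hand": 0},
  {"x": -4,"y": -5.9,"z": 12,"yaw": 0,"hand": 0},
  {"x": -8,"y": -12,"z": 12,"yaw": 0,"hand": 0},
  {"x": -12,"y": -18,"z": 12,"yaw": 0,"hand": 0},
])

```text
clock: 15.92
position: [0.543, -0.0784, 0.3725]
ee_rot: [-0.069, 3.14, 0.0]
force: [-0.1, -0.8, 0.5]
width: 0.501
gripper_force: 0.0
```

Emit:
apply_moves([
  {"x": -3,"y": -6,"z": 0,"yaw": -10,"hand": 0},
  {"x": -4,"y": -12,"z": 0,"yaw": -20,"hand": 0},
  {"x": -4,"y": -14,"z": 0,"yaw": -30,"hand": 0},
  {"x": -4,"y": -14,"z": 0,"yaw": -40,"hand": 0},
])

```text
clock: 16.42
position: [0.5032, -0.2197, 0.3721]
ee_rot: [1.025, 2.969, -0.001]
force: [0.1, 0.5, 0.2]
width: 0.5
gripper_force: 0.0
```

```bash
python3 ptr.py
python3 - <<'E'
from h import *
np.set_printoptions(precision=4,suppress=True,linewidth=200)
t=get_image("top");cv2.imwrite("pics/t6.png",t);G=cv2.cvtColor(t,cv2.COLOR_BGR2GRAY).astype(float)
def edge(row,c0,c1):
    w=np.abs(np.diff(G[row,c0:c1]));i=w.argmax();sl=slice(max(i-1,0),i+2)
    return c0+.5+(np.arange(len(w))[sl]*w[sl]).sum()/w[sl].sum()
ph=.0419
s=lambda p:p[1]*np.cos(ph)-p[0]*np.sin(ph)
for r in(162,163,164):
    a,b=edge(r,268,283),edge(r,302,316);print(r,a,b,(s(atz("top",(a,r),.235))+s(atz("top",(b,r),.235)))/2)
# knob: dark blob
print(G[176:192,270:290].astype(int))
E
```

```text
[ 0.5 -0.2  0.4] [0.1 0.5 0.2]
[[  4  13   7   5   7  11  11  11  13  -1  -8  -7]
 [  1  11   7   6   6  11  10   6  10  13  -1  -7]
 [  0   9  10   8   8  11  11   8   7  10  12  -1]
 [ -1   1   8  13  12  13  12   7   7   7  10  15]
 [ -1  -1  -1   2  25  53  23   8   8   9   6   8]
 [ -1  -1  -1   8  44  97  67  18   8   6   6   5]
 [  1   0   2  20  72 121 109  59  18   9   9  11]
 [ 16  13   6  26  78 122 128 104  60  37  32  32]]
[[ 85 102 225 250 250 243 192 136 126 117 116 115 115 115 116 117]
 [131 114 225 250 251 249 224 212 193 136 117 115 116 114 115 116]
 [160 144 227 250 251 249 230 234 241 203 138 117 115 115 116 117]
 [162 169 231 249 250 249 231 238 249 245 204 137 117 116 116 117]
 [160 166 204 240 248 248 231 234 248 249 243 201 137 118 116 117]
 [152 159 167 197 207 234 230 236 247 249 249 243 205 139 117 117]
 [134 140 151 165 166 186 198 234 247 246 247 249 246 210 137 118]
 [122 130 147 158 154 150 163 195 237 248 250 251 250 243 191 127]]
162 275.5425531914894 308.28333333333336 0.08365335081797262
163 275.5503597122302 308.39285714285717 0.08345465602915701
1
[... 687 characters left out ...]
96  94  94  94  95  90 106 202 177]
 [ 81  70  72  67  67  93  86  85  92  93  92  92  93  94  94  91  92 112 203 177]
 [142  70  78  85  69  96  82 132 143 145 145 144 144 145 143 143 144 141 205 180]
 [130  72  87 103  76  74  87 131 139 138 135 136 137 133 137 136 141 136 205 182]
 [ 78  73  89  91  66  60  80  92  95  95  88  93  95  89  90  89  95 111 202 175]
 [113  83  72  70  54  58  75  75  72  75  76  75  75  78  74  74  78 102 203 175]
 [131  88  57  51  57  76  78  74  77  74  75  78  77  77  81  74  77 102 203 174]
 [132  97  78  77  92  88  76  76  76  74  76  78  77  79  78  78  79 104 205 174]
 [130 102  98 105 111  88  82  79  76  81  77  77  75  79  77  77  80 108 205 173]]
```

Run:
```python
from h import *
np.set_printoptions(precision=4,suppress=True,linewidth=200)
for p in((272.5,185.5),(316.3,185.8)):print(atz("top",p,.288))
print(proj("top",(.5713,.1627,.288)),proj("top",(.5713,.1627,.252)))
t=cv2.imread("pics/t6.png");cv2.imwrite("pics/t6c.png",cv2.resize(t[150:225,215:345],None,fx=6,fy=6,interpolation=cv2.INTER_CUBIC))
```

```text
[0.5749 0.1654 0.288 ]
[0.5783 0.0269 0.288 ]
[273.2923 186.6441] [274.6019 188.8665]
```

View pics/t6c.png

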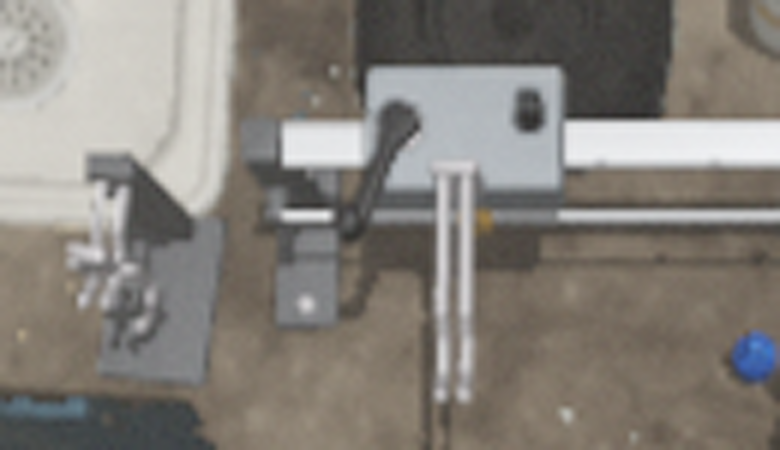

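Crop: knob at top (273.3,186.3), lever open, clip right under the prongs (pointer in line), prongs at columns 288.8 and 292.8. Now I'll close the clamp.

Emit:
apply_moves([
  {"x": 1,"y": 6,"z": 0,"yaw": -10,"hand": 0},
  {"x": 2,"y": 12,"z": 0,"yaw": -20,"hand": 0},
  {"x": 3,"y": 18,"z": 0,"yaw": -30,"hand": 0},
  {"x": 4,"y": 24,"z": 0,"yaw": -40,"hand": 0},
  {"x": 5,"y": 30,"z": 0,"yaw": -50,"hand": 0},
  {"x": 6,"y": 35,"z": 0,"yaw": -50,"hand": 0},
  {"x": 7,"y": 38.3,"z": -1,"yaw": -50,"hand": 0},
  {"x": 7,"y": 38.3,"z": -4,"yaw": -50,"hand": 0},
  {"x": 7,"y": 38.3,"z": -6,"yaw": -50,"hand": 0},
  {"x": 7,"y": 38.3,"z": -6,"yaw": -50,"hand": 0},
], newtons=10)

```text
clock: 17.77
position: [0.5726, 0.1663, 0.3106]
ee_rot: [-2.166, -2.273, 0.004]
force: [0.4, 0.3, 0.0]
width: 0.501
gripper_force: 0.0
```

Emit:
apply_moves([
  {"x": 0,"y": -0.35,"z": -2.5,"yaw": 0,"hand": 0},
  {"x": 0,"y": -0.35,"z": -5,"yaw": 0,"hand": 0},
  {"x": 0,"y": -0.35,"z": -5,"yaw": 0,"hand": 0},
  {"x": 0,"y": -0.35,"z": -5,"yaw": 0,"hand": -1},
  {"x": 0,"y": -0.35,"z": -5,"yaw": 0,"hand": -1},
  {"x": 0,"y": -0.35,"z": -5,"yaw": 0,"hand": -1},
  {"x": 0,"y": -0.35,"z": -5,"yaw": 0,"hand": -1},
])

```text
clock: 18.65
position: [0.5737, 0.1622, 0.2626]
ee_rot: [-2.173, -2.269, -0.001]
force: [-2.6, 0.2, 4.0]
width: 0.168
gripper_force: 10.0
```

Emit:
apply_moves([
  {"x": 0,"y": 0,"z": 0,"yaw": 0,"hand": -0.2},
  {"x": 0,"y": 0,"z": 0,"yaw": 0,"hand": -0.2},
  {"x": 0,"y": 0,"z": 0,"yaw": 10,"hand": -0.2},
  {"x": 0,"y": 0,"z": 0,"yaw": 20,"hand": -0.2},
  {"x": 0,"y": 0,"z": 0,"yaw": 30,"hand": -0.2},
  {"x": 0,"y": 0,"z": 0,"yaw": 40,"hand": -0.2},
  {"x": 0,"y": 0,"z": 0,"yaw": 50,"hand": -0.2},
  {"x": 0,"y": 0,"z": 0,"yaw": 60,"hand": -0.4},
  {"x": 0,"y": 0,"z": 0,"yaw": 65,"hand": -0.5},
  {"x": 0,"y": 0,"z": 0,"yaw": 65,"hand": -0.5},
])

```text
clock: 19.9
position: [0.5749, 0.1632, 0.2622]
ee_rot: [0.611, 3.08, 0.004]
force: [5.2, 4.1, -2.2]
width: 0.251
gripper_force: 2.7
```

Emit:
apply_moves([
  {"x": 0.6,"y": 1.4,"z": 0,"yaw": -10,"hand": -0.5},
  {"x": 1.45,"y": 2.4,"z": 0,"yaw": -20,"hand": -0.5},
  {"x": 2.45,"y": 3.2,"z": 0,"yaw": -30,"hand": -0.5},
  {"x": 3.6,"y": 3.8,"z": 0,"yaw": -41,"hand": -0.5},
  {"x": 4.85,"y": 4.2,"z": 0,"yaw": -51,"hand": -0.5},
  {"x": 6.1,"y": 4.3,"z": 0,"yaw": -61,"hand": -0.5},
  {"x": 6.2,"y": 4.3,"z": 0,"yaw": -65,"hand": -0.5},
  {"x": 6.2,"y": 4.3,"z": 0,"yaw": -65,"hand": -0.5},
])

```text
clock: 20.9
position: [0.6358, 0.205, 0.2617]
ee_rot: [2.172, 2.269, -0.001]
force: [0.6, 0.2, -0.5]
width: 0.251
gripper_force: 0.0
```

Emit:
apply_moves([
  {"x": 0.2,"y": 0,"z": 0,"yaw": 0,"hand": -0.5},
  {"x": 0.4,"y": 0,"z": 0,"yaw": 0,"hand": -0.5},
  {"x": 0.4,"y": 0,"z": 0,"yaw": 0,"hand": -0.5},
  {"x": 0.4,"y": 0,"z": 0,"yaw": 0,"hand": -0.5},
])

```text
clock: 21.4
position: [0.6369, 0.2051, 0.2616]
ee_rot: [-2.168, -2.268, 0.007]
force: [-11.9, -0.1, 4.5]
width: 0.247
gripper_force: 5.9
```

Clamp is closed against its stop. Next: the link.

Emit:
apply_moves([
  {"x": -0.4,"y": 0,"z": 0,"yaw": 0,"hand": 0},
  {"x": -0.2,"y": 0,"z": 2,"yaw": 0,"hand": 0},
  {"x": -0.2,"y": 0,"z": 8,"yaw": 8,"hand": 0},
  {"x": -2,"y": 4,"z": 9,"yaw": 18,"hand": 0},
  {"x": -5,"y": 8,"z": 9,"yaw": 28,"hand": 0},
  {"x": -7.6,"y": 11,"z": 9,"yaw": 38,"hand": 0},
  {"x": -7.6,"y": 11,"z": 9,"yaw": 48,"hand": 0},
  {"x": -7.6,"y": 11,"z": 9,"yaw": 58,"hand": 0},
  {"x": -7.6,"y": 11,"z": 9,"yaw": 68,"hand": 0},
  {"x": -7.6,"y": 11,"z": 9,"yaw": 78,"hand": 0},
])

```text
clock: 22.65
position: [0.5642, 0.3149, 0.3524]
ee_rot: [0.251, 3.13, 0.001]
force: [-0.7, 0.5, -0.3]
width: 0.502
gripper_force: 0.0
```

Emit:
apply_moves([
  {"x": 0,"y": 0,"z": 0,"yaw": 8,"hand": 0},
  {"x": 0,"y": 0,"z": 0,"yaw": 8,"hand": 0},
])

```text
clock: 22.9
position: [0.5641, 0.3148, 0.3523]
ee_rot: [0.043, 3.141, 0.001]
force: [0.6, -0.2, 0.7]
width: 0.501
gripper_force: 0.0
```

Run:
```python
from h import *
o=observe();print(o["position"],o["ee_rot"],o["joints"])
s=get_image("side")
cv2.imwrite("pics/l1.png",cv2.resize(s[100:200,260:360],None,fx=6,fy=6,interpolation=cv2.INTER_CUBIC))
print(proj("side",[.561,.315,.2225]),proj("side",o["position"]))
```

```text
[0.564145   0.31478023 0.35234118] [4.30926669e-02 3.14053803e+00 8.40097955e-04] [-0.5962472   0.40586729  0.00720711  1.30970354 -0.00288595  1.42510343
  0.95414595]
[290.68313087 146.99727832] [290.01554669 111.52165011]
```

View pics/l1.png

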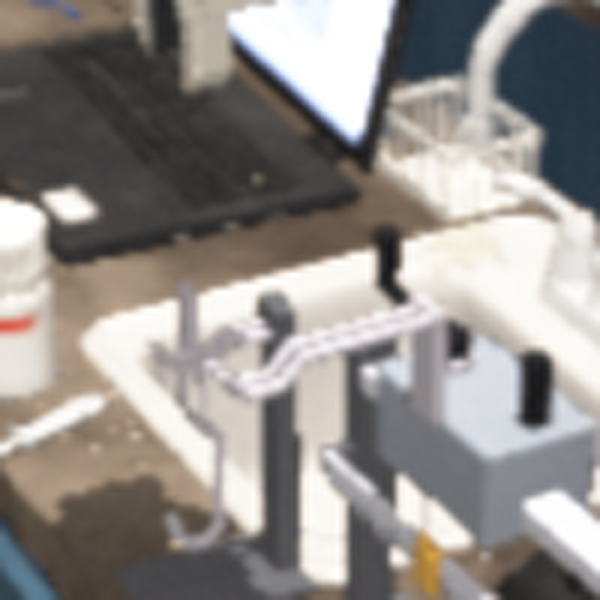

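Clamp closed, and the link hangs on its post with the tab top at side (291,148), as predicted (290.7,147). Gripping the tab.

Emit:
apply_moves([
  {"x": -0.3,"y": 0,"z": -5,"yaw": 0,"hand": 0},
  {"x": -0.3,"y": 0,"z": -10,"yaw": 0,"hand": 0},
  {"x": -0.3,"y": 0,"z": -14,"yaw": 0,"hand": 0},
  {"x": -0.3,"y": 0,"z": -16.2,"yaw": 0,"hand": 0},
  {"x": -0.3,"y": 0,"z": -16.2,"yaw": 0,"hand": 0},
  {"x": -0.3,"y": 0,"z": -16.2,"yaw": 0,"hand": -1},
  {"x": -0.3,"y": 0,"z": -16.2,"yaw": 0,"hand": -1},
  {"x": -0.3,"y": 0,"z": -16.2,"yaw": 0,"hand": -1},
  {"x": -0.3,"y": 0,"z": -16.2,"yaw": 0,"hand": -1},
  {"x": -0.3,"y": 0,"z": -16.2,"yaw": 0,"hand": -1},
], newtons=40)

```text
clock: 24.2
position: [0.5613, 0.3153, 0.1911]
ee_rot: [0.042, 3.14, 0.002]
force: [-0.9, 0.5, 6.7]
width: 0.214
gripper_force: 39.8
```

Emit:
apply_moves([
  {"x": 0,"y": 0,"z": 1.2,"yaw": 0,"hand": -1},
  {"x": 0,"y": 0,"z": 2.4,"yaw": 0,"hand": -1},
  {"x": 0,"y": 0,"z": 2.4,"yaw": 0,"hand": -1},
  {"x": -1.5,"y": 0,"z": 2.4,"yaw": 0,"hand": -1},
  {"x": -3,"y": 0,"z": 2.4,"yaw": 0,"hand": -1},
  {"x": -5,"y": 0,"z": 2.4,"yaw": 0,"hand": -1},
  {"x": -7.5,"y": 0,"z": 2.4,"yaw": 0,"hand": -1},
])

```text
clock: 25.08
position: [0.4844, 0.3141, 0.2135]
ee_rot: [-0.043, -3.14, 0.002]
force: [-0.3, 0.5, -1.6]
width: 0.214
gripper_force: 39.8
```

Emit:
apply_moves([
  {"x": -2,"y": -3,"z": 4,"yaw": 4,"hand": -1},
  {"x": -4,"y": -7,"z": 8,"yaw": 4,"hand": -1},
  {"x": -6,"y": -12,"z": 11.1,"yaw": 4,"hand": -1},
  {"x": -6,"y": -17,"z": 11.1,"yaw": 4,"hand": -1},
  {"x": -6,"y": -21.2,"z": 11.1,"yaw": 4,"hand": -1},
  {"x": -6,"y": -21.2,"z": 11.1,"yaw": 4,"hand": -1},
  {"x": -6,"y": -21.2,"z": 11.1,"yaw": 4,"hand": -1},
])

```text
clock: 25.95
position: [0.4251, 0.1033, 0.3248]
ee_rot: [0.068, -3.14, -0.0]
force: [-0.5, 0.8, -1.6]
width: 0.214
gripper_force: 39.8
```

Run:
```python
from h import *
np.set_printoptions(precision=4,suppress=True,linewidth=200)
t=cv2.imread("pics/t6.png");G=cv2.cvtColor(t,cv2.COLOR_BGR2GRAY).astype(int)
for r in(190,200,208,213,215,216,217,218,219):print(r,G[r,284:298])
for c,r in((288.8,217),(292.8,217)):print(atz("top",(c,r),.298))
for r in (190,200,208): print(r,atz("top",(290.8,r),.29))
o=observe();print(o["position"],o["ee_rot"])
s=get_image("side");cv2.imwrite("pics/l2.png",cv2.resize(s[120:220,280:380],None,fx=6,fy=6,interpolation=cv2.INTER_CUBIC))
```

```text
190 [ 78  78  79 104 205 174 102 133 207 159  86  81  76  78]
200 [129  96  84 141 204 161 115 152 209 159 108 111 112 113]
208 [119  94  81 105 204 177 124 132 203 171 127 115 109 103]
213 [122  98  85 121 157 140 121 133 159 135 118 114 111 101]
215 [125  98  83 150 194 141 119 173 191 144 112 112 107 107]
216 [129  95  86 134 169 125  99 152 174 138 108 104 107 108]
217 [129  99  83 112 105  87  97 113 123 114 104 104 101 108]
218 [126  98  80 112  93  78 105 107 111 105 102 101 103 107]
219 [127  98  82 112  89  76 102 109 109 104 101  97 101 106]
[0.475  0.1086 0.298 ]
[0.4754 0.0962 0.298 ]
190 [0.5619 0.1068 0.29  ]
200 [0.5299 0.1054 0.29  ]
208 [0.5045 0.1043 0.29  ]
[0.4251 0.1033 0.3248] [ 0.0677 -3.1402 -0.0002]
```

View pics/l2.png

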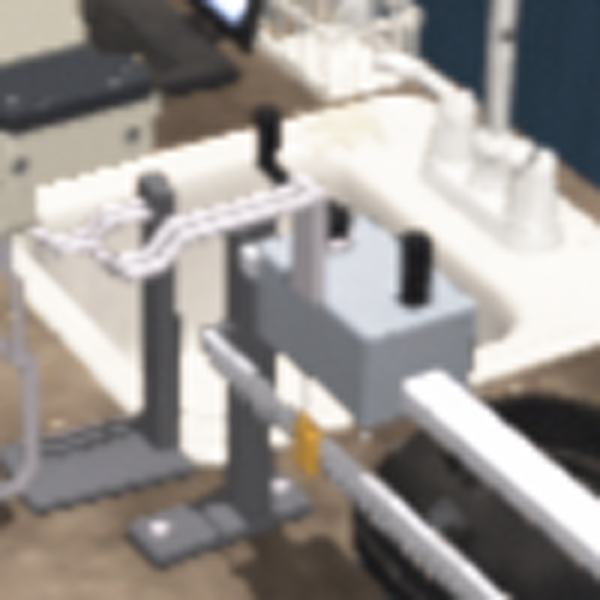

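Pointer and pin are in line (side column ~330.3 for both). Moving the eye over the prongs.

Emit:
apply_moves([
  {"x": 0,"y": -0.2,"z": 0,"yaw": 0,"hand": -1},
  {"x": 1,"y": -0.2,"z": 0,"yaw": 0,"hand": -1},
  {"x": 2,"y": -0.15,"z": 0,"yaw": 0,"hand": -1},
  {"x": 3,"y": -0.1,"z": 0,"yaw": 0,"hand": -1},
  {"x": 4,"y": -0.05,"z": 0,"yaw": 0,"hand": -1},
  {"x": 5,"y": 0,"z": 0,"yaw": 0,"hand": -1},
  {"x": 6,"y": 0.05,"z": 0,"yaw": 0,"hand": -1},
  {"x": 7,"y": 0.1,"z": 0,"yaw": 0,"hand": -1},
  {"x": 7.4,"y": 0.1,"z": 0,"yaw": 0,"hand": -1},
  {"x": 7.4,"y": 0.1,"z": 0,"yaw": 0,"hand": -1},
])

```text
clock: 27.25
position: [0.4999, 0.1039, 0.325]
ee_rot: [0.067, -3.141, 0.0]
force: [0.4, 0.2, -0.9]
width: 0.218
gripper_force: 39.8
```

Emit:
apply_moves([
  {"x": 0,"y": 0,"z": -0.8,"yaw": 0,"hand": -1},
  {"x": 0,"y": 0,"z": -1.5,"yaw": 0,"hand": -1},
  {"x": 0,"y": 0,"z": -2.0,"yaw": 0,"hand": -1},
  {"x": 0,"y": 0,"z": -2.0,"yaw": 0,"hand": -1},
])

```text
clock: 27.75
position: [0.4998, 0.1043, 0.3059]
ee_rot: [-0.068, 3.14, 0.001]
force: [-2.4, -0.0, 7.5]
width: 0.215
gripper_force: 40.0
```

Emit:
apply_moves([
  {"x": -0.3,"y": 0,"z": 0,"yaw": 0,"hand": -1},
  {"x": -0.3,"y": 0,"z": 0,"yaw": 0,"hand": -1},
  {"x": -0.3,"y": 0,"z": 0,"yaw": 0,"hand": -1},
])

```text
clock: 28.12
position: [0.4973, 0.1042, 0.3059]
ee_rot: [-0.068, 3.139, 0.001]
force: [-0.2, 0.6, 7.2]
width: 0.209
gripper_force: 40.0
```

Run:
```python
from h import *
o=observe();print(o["position"],o["force"],o["ft_torque"])
def c(im,x,y,w,h,f):return cv2.resize(im[y:y+h,x:x+w],None,fx=f,fy=f,interpolation=cv2.INTER_CUBIC)
s=get_image("side");cv2.imwrite("pics/l3.png",c(s,290,130,70,90,6))
for n,p in(("tcp",o["position"]),("eye",o["position"]-[0,0,.0126]),("seat",(.5,.1043,.287)),("tabtop",o["position"]+[0,0,.0314])):print(n,(proj("side",p)-[290,130])*6)
```

```text
[0.4972618  0.1041829  0.30590272] [-0.1886813   0.56935706  7.23312679] [0.05926628 0.02164303 0.00624693]
tcp [ 68.31318957 163.75395563]
eye [ 68.94479837 186.34629207]
seat [ 74.15984862 196.04926617]
tabtop [ 66.70511514 106.23392334]
```

View pics/l3.png

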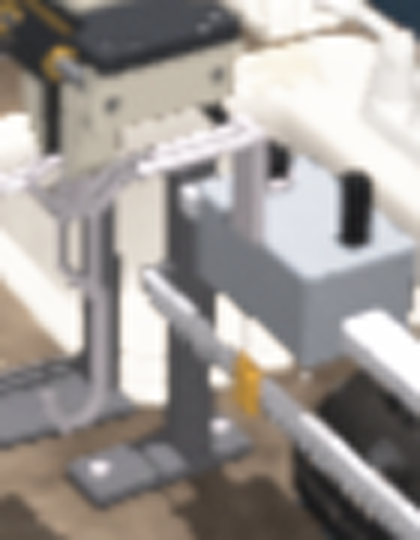

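Run:
```python
from h import *
for z in(.149,.155,.16):print(z,(proj("side",(.498-.008,.104,z))-[290,130])*6)
s=get_image("side");g=cv2.cvtColor(s,cv2.COLOR_BGR2GRAY);print(g[192:206,294:310].astype(int))
```

```text
0.149 [ 63.33713328 430.97919913]
0.155 [ 63.04096111 421.59395493]
0.16 [ 62.79291976 413.73390299]
[[113 117 115  98  91 100 102 110 116  98  85 132 161 148 113 118]
 [108 101 101  94 106 119 121 128 130 123 105 134 161 147 113 119]
 [ 95 107 121 127 133 133 131 133 134 133 129 145 162 145 116 126]
 [122 128 141 158 157 143 136 134 136 136 138 151 163 150 132 133]
 [134 135 141 155 158 143 135 136 136 136 145 160 166 152 138 135]
 [136 136 135 147 156 145 136 135 136 139 154 169 161 143 133 132]
 [137 137 137 147 156 150 140 136 139 150 165 167 146 127 115 108]
 [138 139 138 141 149 153 151 148 155 162 164 146 116 103  94  87]
 [138 138 136 134 136 146 151 154 156 152 137 111  88  93 101 101]
 [134 132 121 113 108 112 128 128 116 112 110 103 101 104 109 112]
 [110 105 101  94  86  86 107 113 105 102 105 107 108 109 111 113]
 [ 94  90 109 120 114 110 113 114 107 105 106 108 111 110 112 115]
 [130 128 130 130 126 121 116 114 110 107 106 108 111 114 120 127]
 [145 144 139 132 125 119 115 111 109 109 106 112 125 129 132 134]]
```

Emit:
apply_moves([
  {"x": 0,"y": 0,"z": -0.1,"yaw": 0,"hand": -0.4},
  {"x": 0,"y": 0,"z": -0.1,"yaw": 0,"hand": -0.2},
  {"x": 0,"y": 0,"z": -0.1,"yaw": 0,"hand": 0},
  {"x": 0,"y": 0,"z": 1,"yaw": 0,"hand": 0},
  {"x": 0,"y": 0,"z": 3,"yaw": 0,"hand": 0},
  {"x": 0,"y": 0,"z": 7,"yaw": 0,"hand": 0},
  {"x": 0,"y": -6,"z": 9,"yaw": 0,"hand": 0},
  {"x": 0,"y": -12,"z": 9,"yaw": 0,"hand": 0},
  {"x": 0,"y": -18,"z": 7,"yaw": 0,"hand": 0},
  {"x": 0,"y": -22,"z": 6,"yaw": 0,"hand": 0},
])

```text
clock: 29.48
position: [0.4961, -0.119, 0.3654]
ee_rot: [-0.064, 3.141, -0.001]
force: [0.4, 0.6, 0.0]
width: 0.499
gripper_force: 0.0
```

Run:
```python
from h import *
np.set_printoptions(precision=4,suppress=True,linewidth=200)
o=observe();print(o["position"],o["joints"])
s=get_image("side");cv2.imwrite("pics/s7.png",s);g=cv2.cvtColor(s,cv2.COLOR_BGR2GRAY);print(g[194:206,294:310].astype(int))
t=get_image("top");cv2.imwrite("pics/t7.png",t)
for n in("side","top"):
  for q in("link_tab","basket","bottle_1"):
    print(n,q,[(round(x["p"],2),np.round(x["rect"],1).tolist()) for x in recognise(q,n) if x["p"]>.3])
# bottle white blobs / basket rim in top
```

```text
[ 0.4961 -0.119   0.3654] [-0.1033  0.1508  0.2768  1.6337 -0.0416  1.3624  1.7904]
[[ 93 104 121 155 193 175 137 130 130 130 121 106 138 167 148 132]
 [119 124 137 188 225 202 148 132 133 133 132 134 155 172 153 135]
 [131 131 135 160 186 179 152 134 133 133 138 174 206 194 155 132]
 [132 134 133 137 150 164 155 142 135 136 159 206 219 184 142 129]
 [134 134 135 134 145 160 173 170 151 148 191 219 200 151 116 105]
 [135 135 136 134 137 149 165 179 167 161 199 206 161 113  94  84]
 [136 134 133 131 129 131 138 155 157 155 158 142 107  95  99  99]
 [132 129 118 111 107 102 103 111 113 114 113 106  99 101 104 109]
 [108 102  97  91  85  82  95 104 101 101 104 104 107 107 108 110]
 [ 90  88 106 116 112 107 110 109 105 102 103 105 107 108 111 112]
 [126 125 127 127 123 117 114 111 107 105 103 105 109 111 117 124]
 [142 140 135 130 123 117 112 108 107 106 103 109 122 127 129 132]]
side link_tab [(0.77, [297.4, 147.8, 305.2, 199.8])]
side basket [(0.68, [297.7, 254.1, 354.7, 307.6]), (0.31, [365.4, 297.4, 371.3, 304.5])]
side bottle_1 [(0.43, [402.0, 271.2, 410.2, 288.5])]
top link_tab [(0.61, [260.4, 166.8, 283.7, 176.5])]
top basket [(0.7, [346.7, 221.4, 355.2, 248.5])]
top bottle_1 []
```

Run:
```python
from h import *
np.set_printoptions(precision=4,suppress=True)
print("small",*tri((270+640/4,140+395/4),(376,151.5)))
print("big",*tri((270+572/4,140+270/4),(349,142)))
print("third",atz("top",(405,143),.2))
print("blue1",atz("top",(405.5,174),.076))
t=cv2.imread("pics/t7.png").astype(int)
# bottle tops: bright low-sat blobs vs brown counter
for q,(u,v) in dict(A=(392,185),B=(397,201),C=(391,218)).items():
    w=t[v-6:v+7,u-7:u+8].min(2);print(q);print(w)
```

```text
small [ 0.7572 -0.1893  0.1068] 0.012182682491674597
big [ 0.7757 -0.0851  0.1463] 0.008011485541304658
third [ 0.7572 -0.2734  0.2   ]
blue1 [ 0.6776 -0.3013  0.076 ]
A
[[129 128 130 126 126 128 126 124 124 123 118 122 118 116 115]
 [126 129 131 127 129 127 126 127 127 124 124 122 123 121 122]
 [125 127 124 125 127 124 126 125 127 126 128 127 127 124 127]
 [118 121 124 124 124 126 127 126 127 126 127 125 125 127 125]
 [114 116 116 118 117 119 122 124 123 122 124 127 125 124 125]
 [110 110 110 114 115 116 119 116 118 119 119 120 121 121 125]
 [106 106 108 104 108 107 111 111 112 117 118 118 118 119 118]
 [102 102 101 104 103 106 107 107 109 108 110 112 112 111 112]
 [ 98  95  97  99 102 100  99 103 104 105 105 106 106 108 108]
 [ 94  99  96  99 101  97  96  96  99 100 101  99 101 104 102]
 [ 94  93  92  96  94  96  94  95  97  99  96  96  97  97  99]
 [ 95  94  92  92  93  90  97  94  92  98  94  97  97  97  97]
 [ 97  94  90  96  89  92  95  92  95  92  96  92  92  95  96]]
B
[[ 94  96  95  95  96  97  95  99 106 102  99  97  82  61  60]
 [ 93  98  98  93  95  98  96  99 106 103 104
[... 833 characters left out ...]
4  93]
 [100  97  98  99  95  95  94  94  92  96  91  91  91  89  88]
 [ 99  96 101  98  96  97  99  97  94  94  92  92  91  88  89]
 [100 100 100 100  94  98  97  94  93  92  92  92  88  89  86]
 [ 99  97  96 100  94  97  92  95  93  93  92  89  91  91  86]
 [101 101 100  98  95  97  97  93  94  90  91  90  91  87  94]
 [ 97 102  99  98 101  98  97  94  92  93  93  93  91  91  86]
 [103  98  99  99  99  97  95  98  94  92  91  88  91  91  86]
 [ 99 102 103  97  96  96  98  97  96  91  90  90  89  91  88]
 [ 99 100 100  98 100  98  93  92  94  89  91  90  91  89  85]
 [101 101  99  98  95  93  96  93  93  93  90  90  91  86  89]
 [100  98  98  98  99  97  92  94  92  90  94  89  90  89  91]]
```

Emit:
apply_moves([
  {"x": 3,"y": -4,"z": 0,"yaw": -10,"hand": -0.13},
  {"x": 6,"y": -8,"z": 0,"yaw": -20,"hand": -0.13},
  {"x": 9,"y": -12,"z": 0,"yaw": -30,"hand": -0.13},
  {"x": 13.5,"y": -13,"z": -4,"yaw": -40,"hand": -0.13},
  {"x": 13.5,"y": -13,"z": -10,"yaw": -50,"hand": -0.13},
  {"x": 13.5,"y": -13,"z": -15,"yaw": -52,"hand": -0.13},
  {"x": 13.5,"y": -13,"z": -20,"yaw": -52,"hand": -0.13},
  {"x": 13.5,"y": -13,"z": -20,"yaw": -52,"hand": -0.13},
], newtons=15)

```text
clock: 30.88
position: [0.63, -0.2434, 0.1615]
ee_rot: [-1.31, -2.847, 0.001]
force: [-1.0, -0.1, 0.7]
width: 0.438
gripper_force: 0.0
```

Run:
```python
from h import *
np.set_printoptions(precision=4,suppress=True)
o=observe();print(o["position"],o["ee_rot"],o["joints"])
s=get_image("side");cv2.imwrite("pics/b1.png",cv2.resize(s[215:315,340:460],None,fx=6,fy=6,interpolation=cv2.INTER_CUBIC))
p=o["position"];print([((proj("side",q)-[340,215])*6).round() for q in(p,(.631,-.249,.085),(.5765,-.272,.076),(.511,-.249,.07))])
```

```text
[ 0.63   -0.2434  0.1615] [-1.3102 -2.847   0.0005] [ 0.0097  0.6005  0.4519  1.5342 -0.2836  1.0801  1.2372]
[array([406., 215.]), array([395., 346.]), array([328., 438.]), array([174., 467.])]
```

View pics/b1.png

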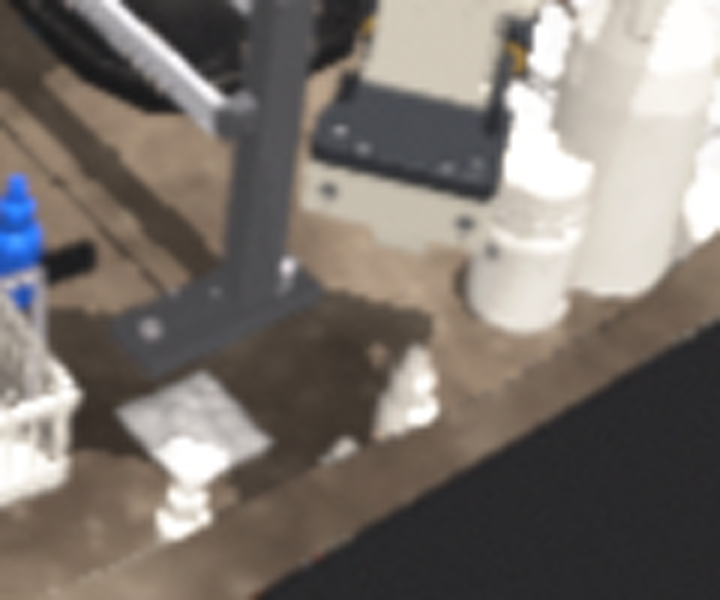

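That crop made 15 pictures, one over the limit of 14, so I'll view no more and measure numerically. It shows tips of A at side (410,273), B at (397.5,288), and C at (371.7,288), which means C is taller than I first read.

Run:
```python
from h import *
np.set_printoptions(precision=4,suppress=True,linewidth=220)
t0=cv2.imread("pics/top0.png").astype(int)
for q,(u,v) in dict(A=(392,185),B=(397,201),C=(391,218)).items():
    w=t0[v-7:v+8,u-7:u+8].min(2).astype(float);b=np.median(w);m=(w-b-45).clip(0)
    V,U=np.mgrid[v-7:v+8,u-7:u+8];print(q,b,(U*m).sum()/m.sum(),(V*m).sum()/m.sum());print(w.astype(int)[1:14])
s=cv2.imread("pics/b1.png")
for n,a,b in[("A",(410.3,273),(391.75,185.5)),("B",(397.5,288),(397.5,201)),("C",(371.7,288),(391.25,218))]: print(n,*tri(a,b))
S=get_image("side").min(2).astype(int)
print("A side");print(S[270:290,400:416]);print("B side");print(S[284:296,388:404]);print("C side");print(S[284:308,362:380])
```

```text
A 91.0 392.4348623853211 184.94862385321102
[[ 89  88  94  89  94  93  90  91  96  99  95  93  94  95  95]
 [ 84  85  88  83  85  89  87  90  93  92  94  94  91  92  89]
 [ 78  83  83  86  87  84  80  78  99  94  90  92  92  89  92]
 [ 82  84  84  84  96 147 166 144 156 144 108  90  88  87  90]
 [ 81  82  82  94 145 154 173 150 213 219 168 104  89  90  85]
 [ 79  85  81 102 147 132 171 142 186 197 168 111  85  86  83]
 [ 81  78  89 112 138 128 162 159 144 169 151 107  88  86  84]
 [ 72  65  87 110 156 145 135 147 145 180 139  90  89  85  86]
 [ 68  73  90 109 144 174 182 184 189 164 110  84  84  85  80]
 [ 69  69  82 102 116 154 164 177 173 128  96  90  88  89  91]
 [ 76  67  73  94 102 107 111 123 110  97  92  90  89  93  92]
 [ 80  77  71  79  80  89  92  90  92  87  88  89  91  95  95]
 [ 82  84  77  80  76  83  85  91  90  85  83  90  94  91  94]]
B 91.0 397.97047397047396 200.55788655788655
[[ 85  88  86  86  91  90  90  91  86  85  85  87  84  87  87]
 [ 85  83  87  86  91  90  89  90  84  79  82  81  78  84  81]
 [ 92  88  91  90  88  97 136 148 145 136 101  77  77  79  78]
 [
[... 4908 characters left out ...]
173 107 102 102 103 103]
 [115 118 119 118 142 156 175 220 231 225 227 219 163 106  96  90  94  95]
 [112 115 114 124 199 211 190 195 200 198 203 227 207 127  82  78  80  83]
 [105 103 100 120 210 244 234 212 209 204 203 238 222 126  79  75  76  78]
 [ 94  93  95 113 196 250 253 252 252 249 225 186 153  97  79  76  75  73]
 [ 90  91  96 113 168 232 251 254 248 217 162 111  91  83  78  76  75  72]
 [ 93  96 100 112 149 190 211 217 176 118  94  84  82  82  78  76  75  74]
 [ 96 101 106 115 136 140 128 115 100  87  85  85  84  83  80  78  77  76]
 [101 107 118 115 111 105  96  91  91  90  89  89  87  85  84  81  81  79]
 [121 120 112 105  99  98  93  91  91  93  94  92  90  89  86  84  81  79]]
```

Run:
```python
from h import *
np.set_printoptions(precision=4,suppress=True,linewidth=220)
for n,a,b,h in[("A",(409.2,272.3),(393.4,182.8),.085),("B",(397.3,287.3),(399.4,197.8),.076),("C",(371,295),(392.3,216.4),.07)]:
    print(n,*tri(a,b),"side@h",atz("side",a,h),"top@h",atz("top",b,h))
# centroid of whole blob ~ mid height of visible
for n,b in(("A",(392.4,184.9)),("B",(398,200.6)),("C",(391,217.7))):print(n,atz("top",b,.055))
# check bias: known tip pose vs image? pixel center offset .5
```

```text
A [ 0.6396 -0.2537  0.0868] 0.0013512549947312913 side@h [ 0.6402 -0.2523  0.085 ] top@h [ 0.6406 -0.2544  0.085 ]
B [ 0.584  -0.2766  0.0795] 0.0042073155111694675 side@h [ 0.5842 -0.2736  0.076 ] top@h [ 0.5865 -0.2784  0.076 ]
C [ 0.5164 -0.2536  0.0638] 0.0032651002020329402 side@h [ 0.5113 -0.2573  0.07  ] top@h [ 0.5171 -0.2533  0.07  ]
A [ 0.639  -0.2561  0.055 ]
B [ 0.5795 -0.2772  0.055 ]
C [ 0.514  -0.2511  0.055 ]
```

Emit:
apply_moves([
  {"x": 0.9,"y": -1.1,"z": 0,"yaw": 0,"hand": -0.13},
  {"x": 0.9,"y": -1.1,"z": -3,"yaw": 0,"hand": -0.13},
  {"x": 0.9,"y": -1.1,"z": -7,"yaw": 0,"hand": -0.13},
  {"x": 0.9,"y": -1.1,"z": -10,"yaw": 0,"hand": -0.13},
  {"x": 0.9,"y": -1.1,"z": -12,"yaw": 0,"hand": -0.13},
  {"x": 0.9,"y": -1.1,"z": -12,"yaw": 0,"hand": -0.13},
  {"x": 0.9,"y": -1.1,"z": -12,"yaw": 0,"hand": -1},
  {"x": 0.9,"y": -1.1,"z": -12,"yaw": 0,"hand": -1},
  {"x": 0.9,"y": -1.1,"z": -12,"yaw": 0,"hand": -1},
  {"x": 0.9,"y": -1.1,"z": -12,"yaw": 0,"hand": -1},
], newtons=12)

```text
clock: 32.22
position: [0.6416, -0.2575, 0.0464]
ee_rot: [1.315, 2.851, 0.0]
force: [-0.7, -0.2, 7.0]
width: 0.248
gripper_force: 12.4
```

Run:
```python
from h import *
np.set_printoptions(precision=3,suppress=True,linewidth=220)
o=observe()
for k in("position","ee_rot","joints","dq","force","ft_torque","width","gripper_force"):print(k,o[k])
S=get_image("side").min(2).astype(int);print(S[262:292:2,396:424])
```

```text
position [ 0.642 -0.257  0.046]
ee_rot [1.315 2.851 0.   ]
joints [ 0.059  0.738  0.4    1.593 -0.348  0.879  1.296]
dq [-0.003  0.    -0.     0.001 -0.    -0.    -0.001]
force [-0.713 -0.163  6.96 ]
ft_torque [-0.025  0.108 -0.013]
width 0.24783910259939523
gripper_force 12.36467836657539
[[131 126  96  58  48  83 158 188 188 188 188 188 188 188 188 188 188 188 187 187 187 188 188 188 185 173 135  96]
 [126 105  71  49  55 109 160 181 184 185 187 187 188 188 187 188 188 188 188 187 188 188 188 187 184 170 127  90]
 [113  84  55  47  56  72  82  91 104 114 125 135 147 161 176 183 184 185 187 187 188 188 187 191 204 168  94  63]
 [ 86  65  64  67  77  75  77  78  77  77  78  79  79  82  84  92 103 114 125 134 147 161 175 182 180 134  70  64]
 [ 79  77  78  79  78  78  76  76  78  76  77  76  77  78  78  78  77  77  77  78  80  82  84  91  99  78  53  65]
 [ 76  82  84  79  78  78  76  78  77  76  77  76  77  77  77  77  78  76  77  78  78  77  76  76  68  58  65  75]
 [ 81  98 105  91  77  76  77  77  77  77  77  77  76  77  78  78  78  78  77  76  77  76  78  77  81  75  73  69]
 [ 7
[... 216 characters left out ...]
  77  87]
 [166 161 154 141 119  99  82  71  61  56  55  60  64  65  69  79  87  93 107 108  93  84  89 101  99  97  99 100]
 [120 139 167 178 177 177 177 172 162 157 155 140 112  91  77  69  63  56  62  73  92 100  99  98  99  99 100  98]
 [165 168 174 178 180 178 179 179 178 179 178 178 176 173 164 133  98  88  96 104 106 102  99  99  98  98  98  98]
 [113 141 154 165 173 176 178 179 176 174 171 147 122 102  87  84  84  85  89  93  94  98 100 103 103 101  99  98]
 [106 141 126  86  72  89 108 114 100  82  80  79  79  77  78  79  82  84  88  91  97 103 107 107 107 106 103  97]
 [166 157 123  94  76  76  76  74  73  73  76  79  80  82  82  82  81  82  83  87  91  96 100 102 103  88  67  52]]
```

Emit:
apply_moves([
  {"x": 0,"y": 0,"z": 0,"yaw": 0,"hand": -0.13},
  {"x": 0,"y": 0,"z": 0,"yaw": 0,"hand": -0.13},
  {"x": -0.2,"y": 0.3,"z": 0,"yaw": 0,"hand": -0.13},
  {"x": -0.2,"y": 0.3,"z": -1.2,"yaw": 0,"hand": -0.13},
  {"x": -0.2,"y": 0.3,"z": -1.2,"yaw": 0,"hand": -0.13},
  {"x": -0.2,"y": 0.3,"z": -1.2,"yaw": 0,"hand": -1},
  {"x": -0.2,"y": 0.3,"z": -1.2,"yaw": 0,"hand": -1},
  {"x": -0.2,"y": 0.3,"z": -1.2,"yaw": 0,"hand": -1},
  {"x": -0.2,"y": 0.3,"z": -1.2,"yaw": 0,"hand": -1},
])

```text
clock: 33.4
position: [0.6388, -0.2541, 0.0332]
ee_rot: [1.316, 2.852, 0.0]
force: [1.3, 0.1, 0.1]
width: 0.283
gripper_force: 12.0
```

Emit:
apply_moves([
  {"x": 0,"y": 0,"z": 4,"yaw": 0,"hand": -1},
  {"x": 0,"y": 0,"z": 10,"yaw": 0,"hand": -1},
  {"x": 0,"y": 0,"z": 16,"yaw": 0,"hand": -1},
  {"x": -3,"y": 2,"z": 17,"yaw": -10,"hand": -1},
  {"x": -6,"y": 4,"z": 17,"yaw": -20,"hand": -1},
  {"x": -9,"y": 5,"z": 17,"yaw": -30,"hand": -1},
  {"x": -11,"y": 6,"z": 17,"yaw": -40,"hand": -1},
  {"x": -11,"y": 6,"z": 17,"yaw": -45.4,"hand": -1},
  {"x": -11,"y": 6,"z": 17,"yaw": -45.4,"hand": -1},
])

```text
clock: 34.52
position: [0.5288, -0.1937, 0.2033]
ee_rot: [2.314, 2.125, 0.001]
force: [-0.0, 0.0, -0.6]
width: 0.285
gripper_force: 12.0
```

```bash
cat > bk.py <<'E'
from h import *
np.set_printoptions(precision=4,suppress=True,linewidth=220)
o=observe();print(o["position"],o["ee_rot"],o["force"],o["width"])
s=get_image("side");s0=cv2.imread("pics/side0.png")
print("basket now",[(round(x["p"],2),np.round(x["rect"],1).tolist()) for x in recognise("basket","side")[:2]])
# registration of the basket patch against the first picture
a=cv2.cvtColor(s0,cv2.COLOR_BGR2GRAY)[262:306,296:356];r=cv2.matchTemplate(cv2.cvtColor(s,cv2.COLOR_BGR2GRAY)[240:330,270:400],a,cv2.TM_CCOEFF_NORMED)
_,m,_,l=cv2.minMaxLoc(r);print("shift px",l[0]-26,l[1]-22,"corr",round(m,3))
E
python3 bk.py
```

```text
[ 0.5288 -0.1937  0.2033] [2.3138 2.1246 0.0006] [-0.0348  0.0467 -0.5705] 0.28493812389696155
basket now [(0.86, [299.3, 255.8, 353.7, 307.4])]
shift px 0 0 corr 0.923
```

Emit:
apply_moves([
  {"x": -4,"y": 4,"z": 0,"yaw": 0,"hand": -1},
  {"x": -8.4,"y": 7.6,"z": 0,"yaw": 0,"hand": -1},
  {"x": -8.4,"y": 7.6,"z": -2,"yaw": 0,"hand": -1},
  {"x": -8.4,"y": 7.6,"z": -2,"yaw": 0,"hand": -1},
])

```text
clock: 35.12
position: [0.4443, -0.1176, 0.1827]
ee_rot: [-2.312, -2.125, 0.001]
force: [0.3, -0.4, 0.1]
width: 0.283
gripper_force: 12.0
```

Emit:
apply_moves([
  {"x": 0,"y": 0,"z": -4,"yaw": 0,"hand": -1},
  {"x": 0,"y": 0,"z": -8,"yaw": 0,"hand": -1},
  {"x": 0,"y": 0,"z": -11,"yaw": 0,"hand": -1},
  {"x": 0,"y": 0,"z": -13.1,"yaw": 0,"hand": -1},
  {"x": 0,"y": 0,"z": -13.1,"yaw": 0,"hand": -1},
  {"x": 0,"y": 0,"z": -13.1,"yaw": 0,"hand": -1},
])

```text
clock: 35.88
position: [0.4457, -0.1188, 0.0529]
ee_rot: [2.315, 2.122, 0.001]
force: [0.0, 0.3, 0.3]
width: 0.284
gripper_force: 12.0
```

Emit:
apply_moves([
  {"x": 0,"y": 0,"z": 0,"yaw": 0,"hand": -0.25},
  {"x": 0,"y": 0,"z": 0,"yaw": 0,"hand": -0.25},
  {"x": 0,"y": 0,"z": 0,"yaw": 0,"hand": -0.25},
  {"x": 0,"y": 0,"z": 4,"yaw": 0,"hand": -0.25},
  {"x": 0,"y": 0,"z": 9,"yaw": 0,"hand": -0.25},
  {"x": 0,"y": 0,"z": 14,"yaw": 0,"hand": -0.13},
  {"x": 5,"y": -5,"z": 14,"yaw": 0,"hand": -0.13},
  {"x": 10,"y": -10,"z": 14,"yaw": 0,"hand": -0.13},
  {"x": 13.6,"y": -15.7,"z": 12,"yaw": 0,"hand": -0.13},
  {"x": 13.6,"y": -15.7,"z": 8,"yaw": 0,"hand": -0.13},
])

```text
clock: 37.12
position: [0.5835, -0.2794, 0.1333]
ee_rot: [2.312, 2.118, 0.002]
force: [0.4, 0.9, -1.6]
width: 0.435
gripper_force: 0.0
```

```bash
python3 bk.py
python3 - <<'E'
from h import *
np.set_printoptions(precision=4,suppress=True,linewidth=240)
s=get_image("side");s0=cv2.imread("pics/side0.png")
d=(s.min(2).astype(int)-s0.min(2).astype(int))[250:304:2,300:356:2];print(d)
print("A upright base/top px",proj("side",(.4457,-.1188,.002)),proj("side",(.4457,-.1188,.087)))
E
```

```text
[ 0.5835 -0.2794  0.1333] [2.3121 2.1178 0.0015] [ 0.3737  0.9135 -1.619 ] 0.43533142629020904
basket now [(0.72, [296.3, 255.2, 354.6, 309.7])]
shift px 0 0 corr 0.907
[[  12   13   14   14   13   14   14   14   13   18   39   35   27   37   42   23   12   12   10   12    6    6    7   14   12   14   36   38]
 [  12   14   12   16   16   15   16   38   45   36   23   37   47   24   14   12   11   11   11   12    6    4    6   13   12   12   14   34]
 [  13   13   12   14   12   24   50   28   35   43   46   22   13   12   13   12   13   14   13   11    3    9    6   10   13   12   11   10]
 [  12   14   11   11   13   14   28   51   34   16   12   12   12   12   13   14   13   13   12   10    7    7    7    7    7   -1   -8   -7]
 [  13   11   13   12   12   12   12   13   12   12   12   12   14   11   13   12   12   12   13    8    2    5   -4  -19  -10   -6   -1    4]
 [  13   14   12   13   11   14   11   12   12   12   11   14   14   12   12   11   11   12  -10  -38  -35  -63  -76  -51   -5    4    5    7]
 [ -15   -1   10   14   14   13   13   12   13   11   11   11    7  -14  
[... 2292 characters left out ...]
 -38  -15  -60  -18  -64  -15  -13  -27  -17    1    1  -21  -25]
 [  10    9   16   20   12   19   18   16    2   15    2    5    3    3    7    1   12    0    7    0    8   15    9    9    4  -11  -22  -25]
 [   8    8    8   14   18   11   16   11    1   14    2    6    4    5    9    1   13   10   20   20   23   16   -7  -19  -22  -23  -24  -23]
 [  11   10   12    9   20   11   15   11    2   15    2    8    9    3   15   12   21   22   17   12   11   12   11    5  -11  -24  -24  -28]
 [  11   12   12   12   15   16   15   12    2   14    2    8   15   22   23   20   14   11   11   10   11   11   10    9    8    4  -18  -32]]
A upright base/top px [323.0528 287.0924] [323.2386 265.9608]
```

Emit:
apply_moves([
  {"x": 0,"y": 0,"z": 0,"yaw": 0,"hand": -0.13},
  {"x": 0,"y": 0,"z": 0,"yaw": 0,"hand": -0.13},
])

```text
clock: 37.52
position: [0.5814, -0.2743, 0.1339]
ee_rot: [2.313, 2.124, 0.003]
force: [0.3, -0.1, 1.7]
width: 0.435
gripper_force: 0.0
```

Emit:
apply_moves([
  {"x": 0.1,"y": -0.2,"z": -4,"yaw": 0,"hand": -0.13},
  {"x": 0.1,"y": -0.2,"z": -8,"yaw": 0,"hand": -0.13},
  {"x": 0.1,"y": -0.2,"z": -10.2,"yaw": 0,"hand": -0.13},
  {"x": 0.1,"y": -0.2,"z": -10.2,"yaw": 0,"hand": -0.13},
  {"x": 0.1,"y": -0.2,"z": -10.2,"yaw": 0,"hand": -1},
  {"x": 0.1,"y": -0.2,"z": -10.2,"yaw": 0,"hand": -1},
  {"x": 0.1,"y": -0.2,"z": -10.2,"yaw": 0,"hand": -1},
  {"x": 0.1,"y": -0.2,"z": -10.2,"yaw": 0,"hand": -1},
])

```text
clock: 38.52
position: [0.5827, -0.2776, 0.0316]
ee_rot: [2.313, 2.122, 0.002]
force: [-0.1, 1.2, 7.7]
width: 0.287
gripper_force: 12.0
```

Emit:
apply_moves([
  {"x": 0,"y": 0,"z": 5,"yaw": 0,"hand": -1},
  {"x": 0,"y": 0,"z": 11,"yaw": 0,"hand": -1},
  {"x": -2,"y": 2,"z": 16,"yaw": 0,"hand": -1},
  {"x": -7,"y": 5,"z": 16,"yaw": 0,"hand": -1},
  {"x": -12,"y": 9,"z": 16,"yaw": 0,"hand": -1},
  {"x": -16.3,"y": 12,"z": 15,"yaw": 0,"hand": -1},
  {"x": -16.3,"y": 12,"z": 14,"yaw": 0,"hand": -1},
  {"x": -16.3,"y": 12,"z": 14,"yaw": 0,"hand": -1},
  {"x": -16.3,"y": 12,"z": 14,"yaw": 0,"hand": -1},
])

```text
clock: 39.65
position: [0.42, -0.158, 0.1706]
ee_rot: [2.315, 2.122, 0.0]
force: [0.6, -0.1, -1.1]
width: 0.286
gripper_force: 11.9
```

```bash
python3 bk.py
```

```text
[ 0.42   -0.158   0.1706] [2.3148 2.1216 0.    ] [ 0.5815 -0.1358 -1.1413] 0.28570179821631064
basket now [(0.88, [297.0, 253.6, 355.3, 307.6]), (0.28, [298.7, 148.4, 302.5, 199.9])]
shift px 0 0 corr 0.899
```

Emit:
apply_moves([
  {"x": 0,"y": 0,"z": -4,"yaw": 0,"hand": -1},
  {"x": 0,"y": 0,"z": -8,"yaw": 0,"hand": -1},
  {"x": 0,"y": 0,"z": -11.9,"yaw": 0,"hand": -1},
  {"x": 0,"y": 0,"z": -11.9,"yaw": 0,"hand": -1},
  {"x": 0,"y": 0,"z": -11.9,"yaw": 0,"hand": -1},
])

```text
clock: 40.38
position: [0.4195, -0.1578, 0.0521]
ee_rot: [2.315, 2.122, 0.0]
force: [0.3, 0.3, -0.6]
width: 0.283
gripper_force: 11.9
```

Emit:
apply_moves([
  {"x": 0,"y": 0,"z": 0,"yaw": 0,"hand": -0.32},
  {"x": 0,"y": 0,"z": 0,"yaw": 0,"hand": -0.32},
  {"x": 0,"y": 0,"z": 0,"yaw": 0,"hand": -0.32},
  {"x": 0,"y": 0,"z": 4,"yaw": 0,"hand": -0.32},
  {"x": 0,"y": 0,"z": 9,"yaw": 0,"hand": -0.3},
  {"x": 0,"y": 0,"z": 14,"yaw": 0,"hand": -0.13},
  {"x": 5,"y": -5,"z": 14,"yaw": 0,"hand": -0.13},
  {"x": 9.5,"y": -9.5,"z": 12,"yaw": 0,"hand": -0.13},
  {"x": 9.5,"y": -9.5,"z": 9,"yaw": 0,"hand": -0.13},
  {"x": 9.5,"y": -9.5,"z": 9,"yaw": 0,"hand": -0.13},
])

```text
clock: 41.62
position: [0.5125, -0.2519, 0.1392]
ee_rot: [-2.314, -2.12, 0.004]
force: [-0.1, -0.4, 1.0]
width: 0.434
gripper_force: 0.0
```

```bash
python3 bk.py
python3 - <<'E'
from h import *
np.set_printoptions(linewidth=240)
s=get_image("side");s0=cv2.imread("pics/side0.png")
print((s.min(2).astype(int)-s0.min(2).astype(int))[256:304:2,300:356:2])
print("B upright base/top px",proj("side",(.4195,-.1578,.002)),proj("side",(.4195,-.1578,.078)))
E
```

```text
[ 0.5125 -0.2519  0.1392] [-2.3135 -2.1202  0.0043] [-0.1152 -0.4211  1.0339] 0.433872531948604
basket now [(0.68, [297.1, 259.5, 355.0, 308.2])]
shift px 0 0 corr 0.879
[[  19   20   16   16   18   19   34   56   40   22   15   18   18   17   18   20   19   18   25   85   97   12   46   52   10   22   33   39]
 [  19   18   19   17   18   17   17   18   19   16   16   19   19   20   19   17   17   18   17   69  130   83   23   29   40   71   61   54]
 [  19   20   18   18   17   18   17   16   17   19   17   21   19   19   17   17   17   18   25   22   64  -20 -151 -117   36   72   47   23]
 [  19   19   19   21   19   19   17   16   18   17   16   18   13   -9    3   11   25    7   -3  -29  -43  -14    4  -77    6   -8  -28  -42]
 [  15   18   20   21   20   20   20   19   17   15   18   14  -43  -28  -33  -29  -32  -42  -17    7   18   35  119  -24  -32  -19   47   25]
 [  17   17   16   19   20   18   19   18   18   -9  -29  -45  -19   16   20   13   15   12   27   25   18  -38   38    7   61   94  113   31]
 [  14   17   19   19   20   16   -6  -33  -59  -62  -57   -8   21   23 
[... 1880 characters left out ...]
-19  -62  -25  -38  -22   -7   11    7  -20  -23]
 [  11   -2   21   24   -8   -8   13   -4  -67  -15  -67  -30  -47  -86  -34  -50  -13  -51  -21  -34  -16    6   16   17   10   -8  -21  -22]
 [  10   12   11   20   22   11   14   -4  -61  -23  -69  -27  -59  -94  -35  -48  -15  -22    8   13   19    7   -6  -15  -21  -22  -22  -21]
 [  16   17   16   13   29   14   20   14    2   -3 -142  -55  -53   -4   -1  -13   14   19   11    5  -12  -31  -30  -22  -24  -21  -23  -26]
 [  18   19   18   16   21   22   21   15    2   17    1    7   20   28   25   16    6   -9  -21  -22  -23  -24  -24  -23  -23  -23  -27  -29]]
B upright base/top px [321.73934197 299.77544214] [321.85826828 280.82280237]
```

Emit:
apply_moves([
  {"x": 0.2,"y": -0.1,"z": -4,"yaw": 0,"hand": -0.13},
  {"x": 0.2,"y": -0.1,"z": -8,"yaw": 0,"hand": -0.13},
  {"x": 0.2,"y": -0.1,"z": -11,"yaw": 0,"hand": -0.13},
  {"x": 0.2,"y": -0.1,"z": -11,"yaw": 0,"hand": -0.13},
  {"x": 0.2,"y": -0.1,"z": -11,"yaw": 0,"hand": -1},
  {"x": 0.2,"y": -0.1,"z": -11,"yaw": 0,"hand": -1},
  {"x": 0.2,"y": -0.1,"z": -11,"yaw": 0,"hand": -1},
  {"x": 0.2,"y": -0.1,"z": -11,"yaw": 0,"hand": -1},
])

```text
clock: 42.78
position: [0.5168, -0.2535, 0.0326]
ee_rot: [2.313, 2.122, 0.002]
force: [-0.8, 0.6, 9.3]
width: 0.249
gripper_force: 12.1
```

Emit:
apply_moves([
  {"x": 0,"y": 0,"z": 5,"yaw": 0,"hand": -1},
  {"x": 0,"y": 0,"z": 11,"yaw": 0,"hand": -1},
  {"x": 0,"y": 2,"z": 16,"yaw": 0,"hand": -1},
  {"x": -3,"y": 6,"z": 16,"yaw": 0,"hand": -1},
  {"x": -5,"y": 9.1,"z": 15,"yaw": 0,"hand": -1},
  {"x": -5,"y": 9.1,"z": 14,"yaw": 0,"hand": -1},
  {"x": -5,"y": 9.1,"z": 14,"yaw": 0,"hand": -1},
  {"x": -5,"y": 9.1,"z": 14,"yaw": 0,"hand": -1},
])

```text
clock: 43.78
position: [0.4664, -0.1633, 0.1715]
ee_rot: [2.316, 2.121, -0.0]
force: [-0.3, 0.1, -0.1]
width: 0.244
gripper_force: 12.0
```

```bash
python3 bk.py
```

```text
[ 0.4664 -0.1633  0.1715] [ 2.3156  2.1213 -0.0003] [-0.3261  0.1133 -0.0545] 0.24428651293947992
basket now [(0.82, [295.5, 256.0, 355.8, 306.1])]
shift px 0 0 corr 0.897
```

Emit:
apply_moves([
  {"x": 0.1,"y": 0.1,"z": -4,"yaw": 0,"hand": -1},
  {"x": 0.1,"y": 0.1,"z": -8,"yaw": 0,"hand": -1},
  {"x": 0.1,"y": 0.1,"z": -10,"yaw": 0,"hand": -1},
  {"x": 0.1,"y": 0.1,"z": -11.9,"yaw": 0,"hand": -1},
  {"x": 0.1,"y": 0.1,"z": -11.9,"yaw": 0,"hand": -1},
  {"x": 0.1,"y": 0.1,"z": -11.9,"yaw": 0,"hand": -1},
])

```text
clock: 44.62
position: [0.4673, -0.1616, 0.0527]
ee_rot: [2.315, 2.122, 0.0]
force: [0.2, 0.1, 0.7]
width: 0.247
gripper_force: 12.0
```

Emit:
apply_moves([
  {"x": 0,"y": 0,"z": 0,"yaw": 0,"hand": -0.43},
  {"x": 0,"y": 0,"z": 0,"yaw": 0,"hand": -0.43},
  {"x": 0,"y": 0,"z": 0,"yaw": 0,"hand": -0.43},
  {"x": 0,"y": 0,"z": 2,"yaw": 0,"hand": -0.43},
  {"x": 0,"y": 0,"z": 6,"yaw": 0,"hand": -0.4},
  {"x": 0,"y": 0,"z": 11,"yaw": 0,"hand": -0.4},
  {"x": 0,"y": -3,"z": 14,"yaw": 10,"hand": -0.3},
  {"x": 0,"y": -8,"z": 14,"yaw": 20,"hand": -0.3},
  {"x": 0,"y": -14,"z": 14,"yaw": 30,"hand": -0.3},
  {"x": 0,"y": -18,"z": 14,"yaw": 40,"hand": -0.3},
])

```text
clock: 45.88
position: [0.4638, -0.3375, 0.1916]
ee_rot: [-1.439, -2.781, -0.012]
force: [-46.0, 107.0, 71.6]
width: 0.281
gripper_force: 57.1
```

```bash
python3 bk.py
python3 - <<'E'
from h import *
np.set_printoptions(precision=1,linewidth=240,suppress=True)
s=get_image("side");t=get_image("top");cv2.imwrite("pics/s9.png",s);cv2.imwrite("pics/t9.png",t)
print("side diff");s0=cv2.imread("pics/side0.png")
print(s.min(2)[262:304:2,300:356:2].astype(int))
g=cv2.cvtColor(s,cv2.COLOR_BGR2GRAY).astype(int);print("link");print(g[184:203,292:312])
L=np.array([.4998,.1043,.16])
for n,d in(("tip",(-.0165,-.0007,.019)),("tipmid",(-.0165,-.0007,.008)),("shank",(.014,.0006,.02)),("bottom",(0,0,-.011))):print(n,proj("side",L+d))
E
```

```text
[ 0.4638 -0.3375  0.1916] [-1.4388 -2.7809 -0.0124] [-45.9589 106.992   71.5902] 0.2806117778321325
basket now [(0.94, [297.0, 254.2, 355.9, 308.6]), (0.4, [297.9, 138.2, 357.5, 192.9])]
shift px 0 0 corr 0.899
side diff
[[109 120 126 129 122 117 118 111 107 102 105 115 122 154 133 136 199 253 253 254 246 227 168 163  79  96 106 114]
 [100 109 117 129 128 126 135 122 108 102 103 139 228 234 228 247 253 248 230 197 243 156  53 167 118 109 107 110]
 [ 99 104 111 118 118 122 124 115 111 150 190 251 230 219 211 165 205 121 184 165 186 238 141 177 119 112 107 114]
 [ 98 110 118 125 118 117 154 195 251 254 253 231 230 171 189 119 220 121 196 182 186 212 237 178 121 111 106 113]
 [ 97 105 121 156 199 251 254 254 250 227 236 241 247 229 198 119 201 119 199 185 187 166 217 221 119 113 110 105]
 [ 71  54 121 232 204 230 223 195 160 134 201 248 247 199 202 114 197 154 232 174 174 176 181 253 148 109 106  92]
 [ 34  33  74 184 137 197 152 165 161 136 185 218 224 247 232 218 251 238 233 172 157 172 207 204 231 120 104  85]
 [ 33  44  78 200 116 210 157 168 161 153 252 254 254 250 248 234 227 218 
[... 2499 characters left out ...]
6 146 145 147 171 189 168 149 190 237]
 [142 143 144 145 149 175 203 197 167 149 146 146 153 191 222 214 171 147 153 183]
 [145 145 146 146 147 150 165 180 171 155 149 149 175 223 232 201 156 142 140 142]
 [147 147 147 148 148 149 159 176 189 187 165 162 208 233 218 167 129 115 113 111]
 [149 149 150 149 149 148 151 163 182 197 184 178 218 223 177 124 104  94  89 104]
 [149 150 149 148 146 144 144 145 152 171 173 170 173 156 118 104 109 109 110 118]
 [148 146 144 141 130 122 117 112 114 122 124 126 124 117 110 113 116 120 123 125]
 [139 128 118 114 108 101  93  91 104 116 112 112 113 115 117 118 119 123 125 124]]
tip [298.4 194.6]
tipmid [298.5 197.5]
shank [307.  191.4]
bottom [303.3 200.9]
```

The gripper ran into the raised counter edge at y ≈ −0.35; the wrist force reads about 137 N, which is over the limit. Backing off at once.

Emit:
apply_moves([
  {"x": 0,"y": 2,"z": 0,"yaw": 0,"hand": -0.3},
  {"x": 0,"y": 5,"z": 2,"yaw": 0,"hand": -0.3},
  {"x": 0,"y": 9,"z": 4,"yaw": 0,"hand": 0},
  {"x": 2,"y": 12,"z": 6,"yaw": 10,"hand": 0},
  {"x": 4,"y": 15,"z": 6,"yaw": 20,"hand": 0},
  {"x": 6.2,"y": 19,"z": 6,"yaw": 30,"hand": 0},
  {"x": 6.2,"y": 19,"z": 6,"yaw": 40,"hand": 0},
  {"x": 6.2,"y": 19,"z": 6,"yaw": 48,"hand": 0},
  {"x": 6.2,"y": 19,"z": 6,"yaw": 48,"hand": 0},
])

```text
clock: 47.2
position: [0.5286, -0.1511, 0.2522]
ee_rot: [0.192, 3.136, 0.0]
force: [-0.7, 0.3, -0.1]
width: 0.499
gripper_force: 0.0
```

```bash
python3 bk.py
python3 - <<'E'
from h import *
np.set_printoptions(precision=4,linewidth=240,suppress=True)
print(observe()["joints"])
s=get_image("side");t=cv2.imread("pics/t9.png");t0=cv2.imread("pics/top0.png")
# far ear (black on counter) in the side picture
print(s.min(2)[250:268,338:364].astype(int))
for p in((.520,-.1454,.1),(.534,-.1466,.1),(.506,-.1442,.1)):print(proj("side",p))
# which of bottles still on counter
S=s.min(2).astype(int);print("A spot",S[270:286:3,402:414].mean(),"B",S[287:291,395:400].mean(),"C",S[296:303,367:373].mean())
E
```

```text
[ 0.5286 -0.1511  0.2522] [0.1917 3.1357 0.0003] [-0.7042  0.2937 -0.0931] 0.4989595785007515
basket now [(0.58, [297.3, 255.5, 351.6, 307.2])]
shift px 0 0 corr 0.913
[-0.1882  0.3024  0.4848  1.7513 -0.1546  1.1257  1.7907]
[[100  96  51  32  34  36  43  90 112 103 103 104 106 106 104  97  85  88  93  92  90  91  96  85  63  55]
 [102  83  41  33  34  31  38  79 111 105 104 104 106 107 108 104  96  85  88  94  95  97 104 105  86  61]
 [ 97  62  34  30  32  32  33  58 107 108 103 101 105 107 107 106 102  94  82  87  99 102 106 109  99  76]
 [ 83  44  30  30  31  32  31  42  92 117 105 103 103 105 104 102 102 100  82  72  88  99 100 102  99  79]
 [ 60  36  30  30  31  31  31  40  78 114 107 105 104 101  98  89  84  93  91  77  69  82  89  90  93  88]
 [ 51  32  32  31  32  32  31  38  73 107 102  98  89  78  69  54  54  69  88  91  75  65  76  80  84  86]
 [ 48  31  30  31  33  32  32  35  56  85  78  69  56  47  40  34  34  51  82  96  87  68  64  73  81  85]
 [ 44  32  30  32  34  31  30  30  39  47  46  40  33  30  31  30  30  46  78  93  90  81  67  64  77  85]
 [ 44  31  31  32 
[... 466 characters left out ...]
4  93 101 105 108 110 109 105 104 102 102 101  98]
 [239 223 175 143 107  62  58 105 142 119  68  55  58  68  90 101 101 106 109 110 110 106 104 102 101 101]
 [180 179 173 147  87  41  46 105 143 122  72  57  56  60  83  98 102 104 106 107 108 107 106 103 101 102]
 [138 151 164 175 128  59  60 126 152 122  71  58  56  59  80  96 102 105 105 107 107 105 104 103 101 110]
 [134 132 148 171 156 102  85 128 153 121  72  60  58  57  67  90 104 107 105 105 105 106 107 117 125 129]
 [140 129 145 168 167 144 106 129 151 119  69  59  58  55  60  85 103 108 110 108 109 121 128 130 133 139]]
[351.2652 259.2936]
[355.7306 257.846 ]
[346.7624 260.7535]
A spot 100.06944444444444 B 79.2 C 100.85714285714286
```

All three bottles are off the counter and in the basket. Gripping the far ear.

Emit:
apply_moves([
  {"x": -0.25,"y": 0.5,"z": -4,"yaw": 2.2,"hand": 0},
  {"x": -0.25,"y": 0.5,"z": -9,"yaw": 2.2,"hand": 0},
  {"x": -0.25,"y": 0.5,"z": -14,"yaw": 2.2,"hand": 0},
  {"x": -0.25,"y": 0.5,"z": -17.1,"yaw": 2.2,"hand": 0},
  {"x": -0.25,"y": 0.5,"z": -17.1,"yaw": 2.2,"hand": 0},
  {"x": -0.25,"y": 0.5,"z": -17.1,"yaw": 2.2,"hand": -1},
  {"x": -0.25,"y": 0.5,"z": -17.1,"yaw": 2.2,"hand": -1},
  {"x": -0.25,"y": 0.5,"z": -17.1,"yaw": 2.2,"hand": -1},
  {"x": -0.25,"y": 0.5,"z": -17.1,"yaw": 2.2,"hand": -1},
  {"x": -0.25,"y": 0.5,"z": -17.1,"yaw": 2.2,"hand": -1},
], newtons=55)

```text
clock: 48.6
position: [0.5267, -0.1458, 0.0816]
ee_rot: [0.13, 3.138, 0.001]
force: [-0.3, 1.2, 5.0]
width: 0.096
gripper_force: 55.0
```

Emit:
apply_moves([
  {"x": 0,"y": 0,"z": 0.5,"yaw": 0,"hand": -1},
  {"x": 0,"y": 0,"z": 1.2,"yaw": 0,"hand": -1},
  {"x": 0,"y": 0,"z": 2,"yaw": 0,"hand": -1},
  {"x": 0,"y": 0,"z": 3,"yaw": 0,"hand": -1},
  {"x": 0,"y": 0,"z": 3,"yaw": 0,"hand": -1},
  {"x": 0,"y": 0,"z": 3,"yaw": 0,"hand": -1},
])

```text
clock: 49.35
position: [0.5262, -0.1459, 0.1111]
ee_rot: [0.13, 3.139, 0.0]
force: [0.4, -0.7, -2.1]
width: 0.089
gripper_force: 55.0
```

```bash
cat > tilt.py <<'E'
from h import *
np.set_printoptions(precision=4,linewidth=240,suppress=True)
o=observe();p=o["position"];a=o["ee_rot"];print(p,a,o["force"],o["ft_torque"],o["width"])
s=get_image("side");G=s.min(2).astype(int);np.save("pics/s.npy",s)
th=2*np.arctan2(a[1],a[0])-np.pi/2   # closing direction = basket v
u=np.array([np.sin(th),-np.cos(th),0])  # basket +u
import sys
if len(sys.argv)>1:u=u*float(sys.argv[1])
ear=p+[0,0,.019];mid=ear-.083*u
for n,q in(("far ear",mid-.077*u),("near ear",mid+.077*u),("peak top",mid+[0,0,.012]),("centre floor",mid-[0,0,.098])):print(n,q,proj("side",q))
c=proj("side",mid-.077*u).round().astype(int);print("black px near far ear:")
w=G[c[1]-9:c[1]+10,c[0]-10:c[0]+11];v,h=np.nonzero(w<50);print(len(v),c[0]-10+h.mean() if len(v) else None,c[1]-9+v.mean() if len(v) else None);print(w)
E
python3 tilt.py
```

```text
[ 0.5262 -0.1459  0.1111] [0.1296 3.1389 0.0002] [ 0.4139 -0.6943 -2.1335] [ 0.0323 -0.2007 -0.0156] 0.08921593293965248
far ear [ 0.3668 -0.1327  0.1301] [299.6142 267.9563]
near ear [ 0.5203 -0.1454  0.1301] [351.852 251.267]
peak top [ 0.4435 -0.1391  0.1421] [326.4071 256.1247]
centre floor [ 0.4435 -0.1391  0.0321] [325.986  284.7818]
black px near far ear:
35 298.0571428571429 269.34285714285716
[[123 121 119 118 117 118 118 116 115 119 121 122 120 118 116 115 115 112 110 111 113]
 [122 121 112 111 112 112 112 109 110 112 114 115 115 115 114 112 111 110 107 109 110]
 [136 130  89  80  82  83  81  79  81  81  84  85  88  88  87  86  86  84  82  83  84]
 [101  95  68  61  62  62  61  59  60  61  64  67  69  70  72  75  73  72  79 109 124]
 [ 71  68  62  60  58  57  56  54  55  56  59  61  64  67  77  93 117 127 154 234 250]
 [ 68  67  65  61  60  58  55  54  54  55  54  55  59  68 116 185 242 250 249 253 254]
 [ 68  67  64  62  59  58  55  52  52  55  55  53  54  72 155 238 254 254 252 249 243]
 [ 66  65  65  62  58  56  56  53  52  53  53  54  50  68 158 233 247 241 218 188 193]
[... 258 characters left out ...]
45]
 [ 59  59  60  58  46  36  34  34  35  36  46  78 129 151 155 145 193 180 109  83 152]
 [ 60  61  62  60  50  40  36  36  39  47  87 158 241 236 184 152 192 184 110  82 151]
 [ 63  64  64  62  57  49  43  48  51  56  96 184 238 234 197 152 190 182 109  74 137]
 [ 65  63  64  66  63  59  56  56  57  58  95 183 216 220 203 159 193 187 113  72 131]
 [ 67  63  63  65  65  64  62  63  60  61  97 190 210 196 188 162 207 204 153 133 173]
 [ 63  64  65  64  66  65  65  63  62  63  99 193 209 184 180 172 220 232 250 251 238]
 [ 64  65  65  63  63  63  65  64  64  65  92 184 205 187 190 225 242 242 247 247 235]
 [ 63  66  67  66  64  64  64  63  64  63  86 176 217 203 194 231 248 244 233 231 225]]
```

The basket is held level (far ear within 4 mm). But hung this way round, bottle 1, in the middle on the +x side, would sweep through the link's loop tip. It has to trail behind the bail instead, so I'll set the basket down and take the near ear with the gripper half-turned.

Emit:
apply_moves([
  {"x": 0,"y": 0,"z": -1.5,"yaw": 0,"hand": -1},
  {"x": 0,"y": 0,"z": -2.6,"yaw": 0,"hand": -1},
  {"x": 0,"y": 0,"z": -2.95,"yaw": 0,"hand": -1},
  {"x": 0,"y": 0,"z": -2.95,"yaw": 0,"hand": -1},
  {"x": 0,"y": 0,"z": -2.95,"yaw": 0,"hand": 0},
  {"x": 0,"y": 0,"z": -2.95,"yaw": 0,"hand": 0},
  {"x": 0,"y": 0,"z": -2.95,"yaw": 0,"hand": 0},
  {"x": 0,"y": 0,"z": 2,"yaw": 0,"hand": 0},
  {"x": 0,"y": 0,"z": 7,"yaw": 0,"hand": 0},
  {"x": 0,"y": 0,"z": 12,"yaw": -10,"hand": 0},
])

```text
clock: 50.65
position: [0.526, -0.1461, 0.2327]
ee_rot: [-0.408, -3.115, -0.0]
force: [1.4, 0.7, 0.1]
width: 0.501
gripper_force: 0.0
```

Emit:
apply_moves([
  {"x": -2,"y": 0.2,"z": 0,"yaw": -10,"hand": 0},
  {"x": -4,"y": 0.4,"z": 0,"yaw": -20,"hand": 0},
  {"x": -6,"y": 0.6,"z": 0,"yaw": -30,"hand": 0},
  {"x": -8,"y": 0.8,"z": 0,"yaw": -40,"hand": 0},
  {"x": -10,"y": 1,"z": 0,"yaw": -50,"hand": 0},
  {"x": -12,"y": 1.2,"z": 0,"yaw": -60,"hand": 0},
  {"x": -14,"y": 1.3,"z": 0,"yaw": -70,"hand": 0},
  {"x": -15,"y": 1.4,"z": 0,"yaw": -80,"hand": 0},
  {"x": -15,"y": 1.4,"z": 0,"yaw": -90,"hand": 0},
  {"x": -15,"y": 1.4,"z": 0,"yaw": -100,"hand": 0},
])

```text
clock: 51.9
position: [0.3761, -0.132, 0.2312]
ee_rot: [-2.65, -1.686, -0.001]
force: [-0.2, 1.9, -0.7]
width: 0.499
gripper_force: 0.0
```

Emit:
apply_moves([
  {"x": 0,"y": 0,"z": 0,"yaw": -10,"hand": 0},
  {"x": 0,"y": 0,"z": 0,"yaw": -20,"hand": 0},
  {"x": 0,"y": 0,"z": 0,"yaw": -30,"hand": 0},
  {"x": 0,"y": 0,"z": 0,"yaw": -40,"hand": 0},
  {"x": 0,"y": 0,"z": 0,"yaw": -50,"hand": 0},
  {"x": 0,"y": 0,"z": 0,"yaw": -60,"hand": 0},
  {"x": 0,"y": 0,"z": 0,"yaw": -70,"hand": 0},
  {"x": 0,"y": 0,"z": 0,"yaw": -70,"hand": 0},
  {"x": 0,"y": 0,"z": 0,"yaw": -70,"hand": 0},
])

```text
clock: 53.02
position: [0.3762, -0.132, 0.2311]
ee_rot: [-3.139, 0.124, -0.0]
force: [0.2, -0.2, -1.4]
width: 0.502
gripper_force: 0.0
```

```bash
python3 bk.py
python3 - <<'E'
from h import *
np.set_printoptions(precision=4,linewidth=240,suppress=True)
print(observe()["joints"])
G=get_image("side").min(2).astype(int);print("near ear E2: cols 290..310 rows 266..284");print(G[264:286,290:312])
for p in((.3668,-.1327,.1),(.3608,-.132,.1)):print(proj("side",p))
print(G[250:266:2,340:360:1])
E
```

```text
[ 0.3762 -0.132   0.2311] [-3.1391  0.1236 -0.0001] [ 0.2362 -0.2366 -1.4262] 0.5015600573889616
basket now [(0.82, [298.7, 256.7, 354.5, 305.6])]
shift px 0 0 corr 0.91
[-0.5585  0.0239  0.8043  2.1175 -0.0203  1.0077 -1.3944]
near ear E2: cols 290..310 rows 266..284
[[119 115 110 105 102  98  95  93  92  94  98 104 106 112 115 120 126 129 125 121 124 131]
 [117 114 111 107 103  98  95  93  95  94  98 102 105 109 112 114 118 121 119 117 122 128]
 [116 112 109 104  89  77  76  86  93  94  97  99 102 105 109 112 116 117 116 115 120 126]
 [ 96  84  81  81  72  63  61  79  90  92  95  99 101 103 109 114 120 121 116 113 115 119]
 [ 69  63  62  63  63  61  59  65  79  89  95 102 107 111 116 120 122 120 116 112 113 119]
 [ 58  58  57  58  58  58  57  57  63  70  86 103 110 117 125 126 121 118 117 120 150 168]
 [ 56  58  59  59  59  58  58  55  56  56  65  76  81  88 108 118 119 125 128 161 246 246]
 [ 60  61  60  59  58  58  57  57  54  53  54  55  51  58  90 124 143 170 175 178 226 226]
 [ 62  63  63  61  60  58  57  55  54  49  46  43  40  60 141 172 171 178 181 179 185 181]
 [ 63  63  6
[... 1176 characters left out ...]
.9195 276.0686]
[297.7733 276.7092]
[[ 58  45  53  50  52 100 125 109 110 111 112 112 111 103  91  94 100  99  96  98]
 [ 38  34  38  38  39  66 122 126 109 109 112 114 114 113 109 100  88  92 106 110]
 [ 47  54  69  66  53  53  89 127 115 113 113 111 108 106 106 106 100  82  75  88]
 [ 40  48  56  52  46  42  69 111 106  95  86  81  68  62  63  76  96 102  93  73]
 [ 36  36  37  37  37  39  45  60  61  55  50  45  41  39  39  53  84  98  98  95]
 [ 67  93 121 158 227 241 196  90  40  35  35  35  38  41  47  73  98 106 106 106]
 [245 244 242 225 197 182 159 108  57  58  65  81  96 100 106 114 116 115 113 111]
 [249 238 117  53  55 114 163 148 113 107 106 106 105 105 108 110 113 115 115 114]]
```

Emit:
apply_moves([
  {"x": -1.5,"y": 0,"z": 0,"yaw": 0,"hand": 0},
  {"x": -1.5,"y": 0,"z": -5,"yaw": 0,"hand": 0},
  {"x": -1.5,"y": 0,"z": -10,"yaw": 0,"hand": 0},
  {"x": -1.5,"y": 0,"z": -15,"yaw": 0,"hand": 0},
  {"x": -1.5,"y": 0,"z": -15,"yaw": 0,"hand": 0},
  {"x": -1.5,"y": 0,"z": -15,"yaw": 0,"hand": -1},
  {"x": -1.5,"y": 0,"z": -15,"yaw": 0,"hand": -1},
  {"x": -1.5,"y": 0,"z": -15,"yaw": 0,"hand": -1},
  {"x": -1.5,"y": 0,"z": -15,"yaw": 0,"hand": -1},
  {"x": -1.5,"y": 0,"z": -15,"yaw": 0,"hand": -1},
], newtons=58)

```text
clock: 54.42
position: [0.3617, -0.1318, 0.0817]
ee_rot: [-3.138, 0.13, -0.002]
force: [-2.0, 1.4, 12.4]
width: 0.092
gripper_force: 58.0
```

Emit:
apply_moves([
  {"x": 0,"y": 0,"z": 0.5,"yaw": 0,"hand": -1},
  {"x": 0,"y": 0,"z": 1.2,"yaw": 0,"hand": -1},
  {"x": 0,"y": 0,"z": 2,"yaw": 0,"hand": -1},
  {"x": 0,"y": 0,"z": 3.5,"yaw": 0,"hand": -1},
  {"x": 0,"y": 0,"z": 5.5,"yaw": 0,"hand": -1},
  {"x": 0,"y": 0,"z": 7.5,"yaw": 0,"hand": -1},
  {"x": 0,"y": 0,"z": 9,"yaw": 0,"hand": -1},
  {"x": 0,"y": 0,"z": 9,"yaw": 0,"hand": -1},
  {"x": 0,"y": 0,"z": 9,"yaw": 0,"hand": -1},
])

```text
clock: 55.55
position: [0.361, -0.1317, 0.1708]
ee_rot: [-3.139, 0.129, 0.001]
force: [-0.3, 1.2, -2.3]
width: 0.091
gripper_force: 58.0
```

Emit:
apply_moves([
  {"x": 0,"y": 0,"z": 0,"yaw": 8,"hand": -1},
  {"x": 0,"y": 0,"z": 0,"yaw": 18,"hand": -1},
  {"x": 0,"y": 0,"z": 0,"yaw": 28,"hand": -1},
  {"x": 0,"y": 0,"z": 0,"yaw": 38,"hand": -1},
  {"x": 0,"y": 0,"z": 0,"yaw": 48,"hand": -1},
  {"x": 0,"y": 0,"z": 0,"yaw": 58,"hand": -1},
  {"x": 0,"y": 0,"z": 0,"yaw": 68,"hand": -1},
  {"x": 0,"y": 0,"z": 0,"yaw": 78,"hand": -1},
  {"x": 0,"y": 0,"z": 0,"yaw": 88,"hand": -1},
  {"x": 0,"y": 0,"z": 0,"yaw": 96,"hand": -1},
])

```text
clock: 56.8
position: [0.3608, -0.1321, 0.1703]
ee_rot: [-2.191, -2.25, 0.002]
force: [0.3, -1.1, -2.6]
width: 0.094
gripper_force: 58.0
```

Emit:
apply_moves([
  {"x": 1,"y": 2,"z": 0,"yaw": 1,"hand": -1},
  {"x": 2,"y": 5,"z": 0,"yaw": 1,"hand": -1},
  {"x": 3.5,"y": 8,"z": -0.3,"yaw": 1,"hand": -1},
  {"x": 5,"y": 11,"z": -0.5,"yaw": 1,"hand": -1},
  {"x": 6,"y": 13.5,"z": -0.7,"yaw": 1,"hand": -1},
  {"x": 7,"y": 15.2,"z": -0.7,"yaw": 1,"hand": -1},
  {"x": 7,"y": 15.2,"z": -0.7,"yaw": 1,"hand": -1},
  {"x": 7,"y": 15.2,"z": -0.7,"yaw": 1,"hand": -1},
  {"x": 7,"y": 15.2,"z": -0.7,"yaw": 1,"hand": -1},
])

```text
clock: 57.92
position: [0.4309, 0.0191, 0.1641]
ee_rot: [-2.179, -2.263, 0.0]
force: [-0.5, 0.2, -2.3]
width: 0.092
gripper_force: 58.0
```

```bash
cat > hang.py <<'E'
from h import *
np.set_printoptions(precision=4,linewidth=250,suppress=True)
o=observe();p=o["position"];a=o["ee_rot"];print(p,a,o["force"],o["ft_torque"],o["width"])
u=np.array([np.cos(np.radians(92.4)),np.sin(np.radians(92.4)),0])
ear=p+[0,0,.019];mid=ear+.0825*u
s=get_image("side");G=s.min(2).astype(int);cv2.imwrite("pics/hang.png",s)
for n,q in(("far ear",mid+.077*u),("near ear",mid-.077*u),("peak",mid+[0,0,.012]),("J tip",(.4833,.1036,.179)),("J bot",(.4998,.1043,.149))):print(n,q,proj("side",q))
c=proj("side",mid+.077*u).round().astype(int);w=G[c[1]-12:c[1]+13,c[0]-12:c[0]+13];print("far ear window from",c-12);print(w)
c=proj("side",mid+[0,0,.012]).round().astype(int);print("peak window from",c-10);print(G[c[1]-10:c[1]+11,c[0]-12:c[0]+21])
E
python3 hang.py
```

```text
[0.4309 0.0191 0.1641] [-2.1789 -2.263   0.0003] [-0.477   0.1966 -2.3321] [-0.2589  0.0363 -0.0273] 0.0918006898878801
far ear [0.4242 0.1785 0.1831] [270.6845 186.7117]
near ear [0.4307 0.0246 0.1831] [294.295  212.3909]
peak [0.4275 0.1016 0.1951] [281.7741 195.7268]
J tip (0.4833, 0.1036, 0.179) [298.4091 194.596 ]
J bot (0.4998, 0.1043, 0.149) [303.3194 200.8845]
far ear window from [259 175]
[[189 206 175 122 122 129 130 123 120 124 126 128 128 132 142 155 162 164 169 173 173 172 162 136 109]
 [134 128 130 130 132 132 131 129 126 126 127 129 131 133 143 155 162 163 165 170 173 173 171 166 156]
 [ 89 116 135 138 138 139 137 136 135 132 130 131 133 136 144 156 162 163 163 163 169 174 174 179 185]
 [ 74 102 129 140 142 144 143 139 138 136 135 137 137 138 145 156 161 162 162 162 164 169 181 225 246]
 [ 66  79 105 134 145 145 141 138 137 137 140 141 142 143 147 156 162 163 163 161 162 168 197 241 252]
 [ 63  65  83 121 140 141 138 138 140 139 142 145 147 146 149 156 162 162 161 163 163 164 179 220 246]
 [ 63  62  70 100 125 135 140 141 142 143 145 148 148 148 150 157 162 162 162 162
[... 4039 characters left out ...]
 65  68 111 122 101  78]
 [ 86  93  88  80  77  73  66  82 157 162 122 119 146 138  96  57  52  57  68  73  76  76  72  68  65  59  57  54  65 118 149 134  93]
 [ 80  79  74  68  64  59  54  76 153 164 120 113 165 168 131  90  81  95 124 113  78  65  59  54  53  52  52  51  71 136 170 167 134]
 [ 66  65  60  62  61  59  56  73 146 173 132 108 173 172 137 119 158 174 139  95  65  56  49  48  48  48  52  51  72 140 175 178 168]
 [ 55  59  77 102 103 106  90  75 141 174 144 120 168 194 181 146 147 148 114  77  60  57  50  52  50  52  52  51  69 130 170 179 178]
 [ 79  99 143 170 164 164 133  96 138 173 186 177 160 155 144 127 132 124  92  68  59  57  52  55  58  54  50  50  73 137 173 179 180]]
```

Run:
```python
from h import *
np.set_printoptions(precision=1,linewidth=250,suppress=True)
o=observe();p=o["position"];ph=np.radians(92.4)
u=np.array([np.cos(ph),np.sin(ph),0]);v=np.array([-np.sin(ph),np.cos(ph),0])
mid=p+[0,0,.019]+.0825*u
s=get_image("side")
m=silhouettes("basket","side")
for x in m[:2]:
    print(x["p"],x["rect"]);M=x["mask"];cols=np.nonzero(M.any(0))[0]
    print([(c,int(np.nonzero(M[:,c])[0].max()),int(np.nonzero(M[:,c])[0].min())) for c in cols[::4]])
for t in(0,2,4,6):
    a=np.radians(t);U=u*np.cos(a)-np.array([0,0,np.sin(a)]);W=u*np.sin(a)+np.array([0,0,np.cos(a)])
    e=p+[0,0,.019]
    f=lambda x,y,z:proj("side",e+(.0825+x)*U+y*v+(z-.098)*W)
    print(t,"bottom corners",*[f(x,y,-.002) for x,y in((-.0625,.0425),(-.0625,-.0425),(.0625,.0425),(.0625,-.0425))],"peak z",(e+.0825*U+.012*W)[2])
```

```text
0.86 [269.3, 183.8, 306.4, 236.0]
[(np.int64(264), 219, 208), (np.int64(268), 224, 183), (np.int64(272), 230, 183), (np.int64(276), 235, 212), (np.int64(280), 239, 203), (np.int64(284), 238, 211), (np.int64(288), 236, 221), (np.int64(292), 235, 220), (np.int64(296), 233, 212), (np.int64(300), 232, 217), (np.int64(304), 231, 215)]
0 bottom corners [280.6 240.9] [305.3 231.3] [262.8 218.7] [286.4 210.3] peak z 0.19515704005361142
2 bottom corners [281.2 241.7] [305.9 232.1] [263.4 220.5] [287.  212.1] peak z 0.19227052149988422
4 bottom corners [281.7 242.5] [306.5 232.9] [264.  222.3] [287.6 213.8] peak z 0.18937289957283895
6 bottom corners [282.3 243.3] [307.1 233.6] [264.6 224.1] [288.2 215.6] peak z 0.18646770457844927
```

Emit:
apply_moves([
  {"x": 0,"y": 0.2,"z": -0.2,"yaw": 0,"hand": -1},
  {"x": 1,"y": 0.25,"z": -0.2,"yaw": 0,"hand": -1},
  {"x": 2,"y": 0.25,"z": -0.2,"yaw": 0,"hand": -1},
  {"x": 3,"y": 0.25,"z": -0.2,"yaw": 0,"hand": -1},
  {"x": 4,"y": 0.25,"z": -0.2,"yaw": 0,"hand": -1},
  {"x": 5,"y": 0.25,"z": -0.2,"yaw": 0,"hand": -1},
  {"x": 5.8,"y": 0.25,"z": -0.2,"yaw": 0,"hand": -1},
  {"x": 6.5,"y": 0.25,"z": -0.2,"yaw": 0,"hand": -1},
  {"x": 6.5,"y": 0.25,"z": -0.2,"yaw": 0,"hand": -1},
  {"x": 6.5,"y": 0.25,"z": -0.2,"yaw": 0,"hand": -1},
])

```text
clock: 59.32
position: [0.496, 0.0225, 0.162]
ee_rot: [-2.177, -2.265, 0.0]
force: [0.8, -0.5, -2.2]
width: 0.096
gripper_force: 58.0
```

Run:
```python
from h import *
np.set_printoptions(precision=3,linewidth=250,suppress=True)
o=observe();print(o["position"],o["force"],o["ft_torque"])
s=get_image("side");print([(round(x["p"],2),np.round(x["rect"],1).tolist()) for x in recognise("link_tab","side")[:3]])
g=cv2.cvtColor(s,cv2.COLOR_BGR2GRAY).astype(int);print(g[180:206,288:316])
b=o["position"]+[0,0,.031]+.0825*np.array([-.042,.999,0]);print("peak",b,proj("side",b))
```

```text
[0.496 0.022 0.162] [ 0.84  -0.456 -2.241] [-0.328  0.043  0.037]
[]
[[ 55  47  66 105 156 201 235 224 188 182 181 181 182 182 183 193 201 200 182 161 149 123  90  63  47  44  77 151]
 [ 51  39  47  68 122 165 196 194 182 181 182 182 182 181 183 194 201 202 197 188 146  80  44  41  45  61 104 157]
 [ 45  35  38  47  76 108 121 134 162 179 181 182 181 183 183 193 202 202 201 196 149  79  63  91 109 143 171 188]
 [ 47  44  44  47  50  61  64  78 121 161 178 182 182 183 184 194 201 202 202 199 170 130 144 168 176 185 195 204]
 [ 48  48  49  49  50  50  50  53  76 120 160 177 182 182 183 194 201 202 202 201 191 181 186 195 202 204 206 206]
 [ 49  49  49  49  48  49  49  49  54  75 120 161 178 182 183 194 201 201 202 200 200 203 204 206 206 205 204 201]
 [ 48  48  49  48  48  48  49  49  50  53  76 121 160 178 183 194 199 202 205 205 207 206 204 203 201 198 194 173]
 [ 47  49  49  49  48  49  50  49  49  50  53  76 120 160 180 192 202 206 207 205 203 200 198 195 173 154 136 109]
 [ 48  49  49  49  48  50  49  49  50  50  52  57  78 122 163 190 201 202 199 196 182 163 153 136 108  89  75  
[... 1302 characters left out ...]
 197 169 144 181 189 165 172 163 132 133 137 154 163 142 100  65  62  69  74  64]
 [185 181 181 183 209 220 219 217 189 143 116 142 155 136 129 141 141 159 160 167 176 159 114  84 107 135 155 121]
 [182 180 182 184 201 210 215 217 188 135 105 120 159 148 123 179 183 181 179 172 178 173 160 163 177 187 190 140]
 [178 171 180 182 169 177 207 217 199 159 133 150 195 175 138 214 222 206 202 187 180 177 184 195 200 201 196 142]
 [166 154 175 181 160 168 204 218 217 208 171 146 197 182 145 220 228 206 193 181 179 179 191 200 202 203 198 142]
 [191 183 199 196 177 179 206 218 219 220 184 143 195 181 143 219 224 200 192 183 178 181 195 203 203 202 197 142]]
peak [0.493 0.105 0.193] [300.791 189.783]
```

Emit:
apply_moves([
  {"x": 0,"y": 0,"z": -0.5,"yaw": 0,"hand": -1},
  {"x": 0,"y": 0,"z": -1.0,"yaw": 0,"hand": -1},
  {"x": 0.2,"y": 0,"z": -1.5,"yaw": 0,"hand": -1},
  {"x": 0.5,"y": 0,"z": -2.0,"yaw": 0,"hand": -1},
  {"x": 0.7,"y": 0,"z": -2.5,"yaw": 0,"hand": -1},
  {"x": 0.7,"y": 0,"z": -2.8,"yaw": 0,"hand": -1},
  {"x": 0.7,"y": 0,"z": -2.8,"yaw": 0,"hand": -1},
])

```text
clock: 60.3
position: [0.5031, 0.0224, 0.1338]
ee_rot: [-2.177, -2.265, 0.001]
force: [-0.0, -1.6, -3.2]
width: 0.095
gripper_force: 58.0
```

Emit:
apply_moves([
  {"x": 0,"y": 0,"z": -0.2,"yaw": 0,"hand": -1},
  {"x": 0,"y": 0,"z": -0.4,"yaw": 0,"hand": -1},
  {"x": 0,"y": 0,"z": -0.6,"yaw": 0,"hand": -1},
  {"x": 0,"y": 0,"z": -0.6,"yaw": 0,"hand": -1},
  {"x": 0,"y": 0,"z": -0.6,"yaw": 0,"hand": -1},
])

```text
clock: 60.92
position: [0.5041, 0.0228, 0.1287]
ee_rot: [2.177, 2.264, 0.003]
force: [-0.2, 0.7, 4.7]
width: 0.092
gripper_force: 58.0
```

```bash
python3 -c "
from h import *
o=observe();print(o['position'],o['force'],o['ft_torque'])"
```

```text
[0.50405597 0.02275411 0.12869768] [-0.17999386  0.71057896  4.71548332] [0.49295156 0.08053127 0.04967823]
```

The bail came to rest at z ≈ 0.160 with the load taken by the loop (force and moment both flipped as expected). Releasing gently.

Emit:
apply_moves([
  {"x": 0,"y": 0,"z": 0.2,"yaw": 0,"hand": -1},
  {"x": 0,"y": 0,"z": 0.2,"yaw": 0,"hand": -1},
  {"x": 0,"y": 0,"z": 0.2,"yaw": 0,"hand": -0.6},
  {"x": 0,"y": 0,"z": 0.2,"yaw": 0,"hand": -0.3},
  {"x": 0,"y": 0,"z": 0.2,"yaw": 0,"hand": -0.1},
  {"x": 0,"y": 0,"z": 0.2,"yaw": 0,"hand": 0},
  {"x": 0,"y": 0,"z": 1.5,"yaw": 0,"hand": 0},
  {"x": 0,"y": 0,"z": 3.5,"yaw": 0,"hand": 0},
  {"x": 0,"y": 0,"z": 6,"yaw": 0,"hand": 0},
  {"x": -1,"y": -3,"z": 8,"yaw": 0,"hand": 0},
])

```text
clock: 62.18
position: [0.4942, -0.0059, 0.2098]
ee_rot: [2.172, 2.268, 0.002]
force: [0.5, -0.8, 0.0]
width: 0.498
gripper_force: 0.0
```

Emit:
apply_moves([
  {"x": -2,"y": -5,"z": 2,"yaw": 0,"hand": 0},
  {"x": -4,"y": -9,"z": 4,"yaw": 0,"hand": 0},
  {"x": -5,"y": -13,"z": 6,"yaw": 0,"hand": 0},
  {"x": -6,"y": -15,"z": 6,"yaw": 0,"hand": 0},
  {"x": -6,"y": -15,"z": 6,"yaw": 0,"hand": 0},
  {"x": -6,"y": -15,"z": 6,"yaw": 0,"hand": 0},
  {"x": -6,"y": -15,"z": 6,"yaw": 0,"hand": 0},
  {"x": -6,"y": -15,"z": 6,"yaw": 0,"hand": 0},
])

```text
clock: 63.18
position: [0.4336, -0.1568, 0.268]
ee_rot: [-2.175, -2.266, 0.001]
force: [0.3, -0.2, 0.2]
width: 0.506
gripper_force: 0.0
```

```bash
cat > fin.py <<'E'
from h import *
np.set_printoptions(precision=1,linewidth=250,suppress=True)
o=observe();print(o["clock"],o["position"],o["force"])
s=get_image("side");cv2.imwrite("pics/fin%d.png"%int(o["clock"]*100),s)
for q in("basket","link_tab","bottle_1","pointer"):print(q,[(round(x["p"],2),np.round(x["rect"],1).tolist()) for x in recognise(q,"side")[:4] if x["p"]>.25])
ph=np.radians(92.4);u=np.array([np.cos(ph),np.sin(ph),0]);v=np.array([-np.sin(ph),np.cos(ph),0]);P=np.array([.4998,.1043,.16])
f=lambda x,y,z:proj("side",P+x*u+y*v+np.array([0,0,z-.11]))
print("predicted ears",f(.077,0,.098),f(-.077,0,.098),"peak",f(0,0,.11),"bottom corners",*[f(x,y,-.002) for x,y in((-.0625,.0425),(-.0625,-.0425),(.0625,.0425),(.0625,-.0425))])
G=s.min(2).astype(int);hsv=cv2.cvtColor(s,cv2.COLOR_BGR2HSV)
for n,e in(("+",f(.077,0,.098)),("-",f(-.077,0,.098))):
    c=e.round().astype(int);w=G[c[1]-8:c[1]+9,c[0]-9:c[0]+10];a,b=np.nonzero(w<48);print("ear",n,len(a),c[0]-9+b.mean() if len(a) else 0,c[1]-8+a.mean() if len(a) else 0)
E
python3 fin.py
```

```text
63.175 [ 0.4 -0.2  0.3] [ 0.3 -0.2  0.2]
basket [(0.9, [285.9, 185.4, 323.4, 237.4])]
link_tab []
bottle_1 [(0.63, [337.0, 248.3, 347.3, 267.2]), (0.37, [297.7, 222.0, 300.5, 221.5])]
pointer [(0.51, [296.7, 218.5, 303.9, 222.9])]
predicted ears [291.6 189.2] [316.  214.1] peak [303.2 198. ] bottom corners [302.1 241.4] [325.2 232.2] [283.5 220. ] [305.8 211.9]
ear + 18 293.1666666666667 190.11111111111111
ear - 2 310.0 206.5
```

Emit:
apply_moves([
  {"x": -3,"y": -3,"z": 2,"yaw": 0,"hand": 0},
  {"x": -3,"y": -5,"z": 3,"yaw": 0,"hand": 0},
  {"x": -3,"y": -5,"z": 3,"yaw": 0,"hand": 0},
  {"x": -3,"y": -5,"z": 3,"yaw": 0,"hand": 0},
  {"x": -3,"y": -5,"z": 3,"yaw": 0,"hand": 0},
  {"x": -3,"y": -5,"z": 3,"yaw": 0,"hand": 0},
  {"x": -3,"y": -5,"z": 3,"yaw": 0,"hand": 0},
  {"x": -3,"y": -5,"z": 3,"yaw": 0,"hand": 0},
  {"x": -3,"y": -5,"z": 3,"yaw": 0,"hand": 0},
  {"x": -3,"y": -5,"z": 3,"yaw": 0,"hand": 0},
])

```text
clock: 64.68
position: [0.4033, -0.2075, 0.2981]
ee_rot: [2.177, 2.265, 0.0]
force: [-0.1, 0.5, -0.1]
width: 0.499
gripper_force: 0.0
```

```bash
python3 fin.py
python3 - <<'E'
from h import *
np.set_printoptions(linewidth=250)
a=get_image("side").astype(int)
for _ in range(6): b=get_image("side").astype(int)
print("motion 0.3s: mean/max abs diff in basket box",np.abs(a-b)[145:245,280:330].mean(),np.abs(a-b)[145:245,280:330].max())
G=b.min(2);print(G[206:222,304:324])
print("tops");print(G[196:226:1,282:326:2])
E
```

```text
64.675 [ 0.4 -0.2  0.3] [-0.1  0.5 -0.1]
basket [(0.76, [282.5, 182.4, 322.0, 237.2])]
link_tab [(0.61, [297.0, 149.3, 304.7, 163.5])]
bottle_1 [(0.69, [286.9, 183.5, 322.6, 237.9]), (0.43, [337.2, 246.9, 345.9, 267.0])]
pointer [(0.53, [297.0, 159.5, 358.7, 185.9]), (0.29, [298.5, 150.5, 304.9, 161.5])]
predicted ears [291.6 189.2] [316.  214.1] peak [303.2 198. ] bottom corners [302.1 241.4] [325.2 232.2] [283.5 220. ] [305.8 211.9]
ear + 8 292.0 189.25
ear - 1 309.0 212.0
motion 0.3s: mean/max abs diff in basket box 0.5249333333333334 13
[[ 84  83  83  79  71  67  64  59  57  54  56  56  55  59  61  63  64  64  65  72]
 [ 83  84  83  74  62  56  57  59  60  58  59  61  62  64  64  65  63  61  61  74]
 [ 84  83  82  76  61  57  61  61  62  62  65  64  65  63  63  59  58  56  56  64]
 [ 83  82  82  78  65  58  58  61  64  65  65  63  59  58  56  54  55  56  55  68]
 [ 83  81  76  67  57  53  55  61  62  63  60  57  56  56  56  55  66  73  75  79]
 [ 74  68  62  55  50  48  51  55  57  71  70  59  56  66  74  75  77  81  80  73]
 [ 60  57  54  53  49  48  49  53  61  78  80  74  75  
[... 2811 characters left out ...]
8 167 185 203 204 159 106 154 135 102  63  57  53  54  80  93]
 [144 164 201 241 240 221 173 169 189 203 204 154 108 131 144 126  62  55  61  72 153 100]
 [140 147 183 231 239 204 175 168 185 191 203 157 167 155 159 154  90  65 102 112 195  96]
 [136 138 164 221 238 188 184 169 152 177 203 195 238 213 168 164 142 120 164 138 201  87]
 [133 138 152 199 226 199 183 174 149 173 203 200 243 253 181 165 174 170 184 147 189  80]
 [135 141 147 180 210 214 182 205 165 178 203 199 243 245 177 165 182 185 187 150 188  81]
 [134 141 145 160 189 198 176 218 171 180 203 222 230 218 171 165 182 186 186 155 191 105]
 [135 139 141 139 172 225 174 220 175 179 195 217 211 209 167 165 178 187 186 158 220 119]]
```

Emit:
apply_moves([
  {"x": 3,"y": -1,"z": 4,"yaw": 0,"hand": 0},
  {"x": 8,"y": -2,"z": 8,"yaw": 0,"hand": 0},
  {"x": 12,"y": -3,"z": 8,"yaw": 0,"hand": 0},
  {"x": 12,"y": -3,"z": 8,"yaw": 0,"hand": 0},
  {"x": 12,"y": -3,"z": 8,"yaw": 0,"hand": 0},
])

```text
clock: 65.9
position: [0.5227, -0.2378, 0.3776]
ee_rot: [-2.177, -2.263, 0.002]
force: [-0.3, 0.2, -0.1]
width: 0.498
gripper_force: 0.0
```

```bash
python3 fin.py
python3 - <<'E'
from h import *
np.set_printoptions(linewidth=250)
a=get_image("side").astype(int)
for _ in range(8): b=get_image("side").astype(int)
d=np.abs(a-b)[145:245,280:330];print("motion 0.4s",d.mean(),d.max())
G=b.min(2);print(G[184:222:1,284:326:2])
m=silhouettes("basket","side")[0];M=m["mask"];print(m["p"],[(c,int(np.nonzero(M[:,c])[0].min()),int(np.nonzero(M[:,c])[0].max())) for c in np.nonzero(M.any(0))[0][::4]])
E
```

```text
65.9 [ 0.5 -0.2  0.4] [-0.3  0.2 -0.1]
basket [(0.85, [286.7, 185.6, 323.8, 237.3])]
link_tab [(0.58, [295.6, 150.9, 305.5, 201.5]), (0.52, [328.9, 188.7, 331.2, 198.4])]
bottle_1 [(0.61, [298.9, 220.3, 305.3, 223.6]), (0.57, [298.6, 215.1, 305.6, 220.3]), (0.53, [338.9, 249.4, 347.0, 266.8]), (0.43, [309.1, 212.2, 314.6, 221.7])]
pointer [(0.73, [298.6, 139.8, 349.4, 192.1]), (0.5, [319.4, 138.0, 338.8, 162.4])]
predicted ears [291.6 189.2] [316.  214.1] peak [303.2 198. ] bottom corners [302.1 241.4] [325.2 232.2] [283.5 220. ] [305.8 211.9]
ear + 8 290.875 186.75
ear - 12 315.6666666666667 215.16666666666666
motion 0.4s 0.4534 4
[[130 125 102  62 101 136 160 228 246 245 102 157 133 220 249 249 246 117 148 163 161]
 [127 123  98  46  76 127 133 194 241 245 101 157 134 222 249 248 246 101 122 158 163]
 [126 124 101  38  57 108 120 148 231 244 102 156 133 221 249 248 245  99 106 146 161]
 [125 128 108  39  43  83 117 119 198 236 100 153 134 220 248 248 246  98  87 131 153]
 [119 123 114  56  42  97 114 111 146 191  85 151 134 198 245 248 244  96  80 112 136]
 [116 117 119  90  79 202
[... 2422 characters left out ...]
34 249 220 254 250 229 226 189 187 219 237 253 246 147  46  54 215 234 190]
 [164 216 235 240 246 240 254 209 218 190 236 246 210 247 235 204 120 110 249 222 149]
 [152 186 230 231 249 205 250 235 253 238 249 252 201 225 209 206 232 165 233 199 112]
 [135 168 220 229 217 176 237 254 253 248 242 250 192 209 204 220 223 189 193 193  91]
 [127 152 207 227 178 177 224 254 246 247 249 246 208 230 241 200 197 190 169 188  79]]
0.77 [(np.int64(283), 204, 214), (np.int64(287), 202, 222), (np.int64(291), 184, 227), (np.int64(295), 188, 233), (np.int64(299), 212, 237), (np.int64(303), 196, 237), (np.int64(307), 198, 235), (np.int64(311), 202, 234), (np.int64(315), 208, 232), (np.int64(319), 212, 231)]
```

Everything hangs still (only pixel noise over 0.4 s), the ears are nearly level, and the robot is clear. Handing in.

```bash
python3 ptr.py | tail -8; python3 -c "
from cell import *
print(sign_off())"
```

```text
[[ 87 103 226 250 251 244 192 134 127 120 118 118 117 117 118 119]
 [134 115 227 250 252 250 226 215 196 138 119 117 117 117 117 119]
 [162 145 230 251 251 250 232 236 243 205 140 118 117 117 118 118]
 [164 172 233 250 251 250 232 239 250 246 207 139 119 117 116 118]
 [163 168 206 242 249 249 231 234 249 250 245 205 139 119 117 118]
 [154 161 170 200 211 235 227 235 248 250 250 245 207 142 119 117]
 [137 142 153 167 169 188 196 233 248 247 247 250 247 213 139 119]
 [124 132 149 161 155 153 165 197 239 249 251 251 251 244 193 128]]
the job is handed in; nothing more can be done
None
```

I handed in the job with the setup complete, but it may be judged a failure: around 46 s the gripper hit the raised counter edge and the wrist force read about 137 N, over the 120 N limit. The carriage is at the mark with the clamp closed, and the link and basket with all three bottles hang still. I also viewed 15 pictures, one over the limit of 14, and the carriage crept about 5 mm during unclamping before I corrected it.

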